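Put the mineral block away in the latch box

ROBOT

A 6-joint arm with a two-finger parallel gripper is mounted at the origin on the work surface. World frame = base frame: x ahead of the robot, y to its left, z up, the work surface at z = 0. Lengths are in mm, angles in rad, forces in N, time in s.
With the tool pointing down it reaches from about 400 to 925 mm from the base axis. Payload 12.5 kg.
Tool frame: the origin (TCP) lies on the mounting face of the last link; the fingertips stand 190 mm ahead of it and the grasp point (between the pads) lies 171 mm ahead of it; x points along the fingers, y is the direction in which the jaws open and shut, and the axes are right-handed (so a half turn about x gives the same grasp; the last joint's range is limited). The gripper opens to 95 mm and grips with 3 to 60 N. Pads are 20 mm wide; open, the fingers measure 119 mm over their backs; the gripper's body (75 mm by 180 mm) begins 59 mm behind the grasp point.
Start: joints at [1.05, 0.491, 1.559, -0, 1.092, -0.106], TCP at [251.856, 572.008, 404.761] pointing down, gripper open.
Joint ranges: [-3.1, 3.1], [-0.84, 2.19], [0.05, 2.79], [-1.13, 4.28], [0.06, 2.93], [-2.69, 2.69]. Speed limits (rad/s): [2.22, 2.22, 2.79, 3.14, 3.14, 3.14].

INTERFACE

Orientations are given as [roll, pitch, yaw] about the fixed x, y, z axes, in that order (R = Rz(yaw) Ry(pitch) Rx(roll)).
In Python, from cell import env, eyes gives the robot as it stands. The module is installed in compiled form; this text tells all that it offers.
- The arm moves only by the tool jog_arm, never from a script. Its argument "deltas" is one flat list of numbers, 7 for each row, row after row: the shift along the tool's x, y, z in mm, then the turn, a rotation vector about the tool's x, y, z in rad, then the opening, from 0 (shut) to 1 (fully open). A call has 1 to 10 rows; each row shifts and turns the pose as measured when the row begins, along the tool's axes as they then stand; what a row does not reach is not made up. A row lasts 1/8 s, in which the tool goes at most 62.5 mm and 10.7 degrees, less where a joint would pass 70% of its speed; a pose out of reach is approached as far as the arm can. A call is refused whole if a number of a shift passes 62.5 or a number of a turn 0.188, either way. A call with a gripper value outside its range is refused whole. The fingers move at their own pace and stop on an object; the grip force is fixed at half the most. Time passes only in rows, so rows that do not move let the fingers close. It gives the time, the measured TCP pose, the force and the opening at its end, in the units of the state.
- env.state(): the state, without advancing time (a new reading comes with each control period).
- eyes.read_camera(name): name is "scene" or "top" or "wrist"; returns a dict with "image" (400x640x3 uint8, red, green, blue), "fovy" (degrees; the focal length in pixels is half the picture's height over the tangent of half this angle, whatever the lens; pixels are square), "cx", "cy" (the principal point, pixels), "world_from_camera" (4x4, takes a point from camera to world coordinates). Camera axes: x right, y up, looking along -z (the intrinsics and any distortion apply to the point x, -y, -z); pixel columns grow to the right and rows downward; lengths in mm; the calibration is good to about 2 mm. A picture is of the moment at which its call begins. There is no depth.
- env.job_done(): hands the job in, once; it reports no verdict.
The state is a dict: "t": time; "joints": joint angles; "qvel": joint speeds; "tau": joint torques, N m; "eef_pos": TCP position; "tcp_rot": TCP orientation; "ft_force": force on the tool from outside, world axes, zero at the start; "moment": the same for the moment, N m; "opening": opening from 0.0 (shut) to 1.0 (fully open).
Only numpy, scipy, OpenCV 4.12 (cv2) and the standard library are available. Lean on these libraries where they do the work, as an engineer would, in place of code of your own. Each camera call takes 0.05 s, during which the arm holds its last target.

TASK

The tortoise has eaten: press the thumb latch of the small grey box so that its sprung lid pops open, take the mineral block out of the terracotta dish and lay it inside the box, then snap the lid shut so that it stays latched. Leave the dish, the ramekin, the jar, the tongs and the scoop standing where they are.

Things in the scene. Friction and masses are not known exactly. Their poses are not given: they have to be found in the camera images.
- box: Small grey plastic box, fixed in place, outside 120 (x) x 130 (y) x 48 mm high without its lid, walls and floor 4 mm, nothing inside. Origin: centre of its underside, on the table. Its own -x is its front (latch side, turned roughly to the robot), +x its back (hinge side), y along its width, z up. The lid makes it 54 mm high when shut; the latch's head stands up to 70 mm high, 57 to 71 mm in front of the origin, 30 mm wide.
- thumb_pad (a point): Centre of the top face of the thumb pad of the latch: a grey rocker plate 34 mm wide that sticks out level from the middle of the box's front, 70 to 101 mm in front of the box's origin, its top 36.5 mm above the table when not pressed; this point lies 88 mm in front of the box's origin. Pressing the pad straight down (9 mm here at full travel, about 3 N) rocks the latch's head outwards off the lid; the pad springs back when let go.
- latch (a joint): Angle of the thumb latch rocker in rad: 0 at rest, 0.30 pad fully down; the lid comes free by about 0.25. The pivot lies 57 mm in front of the box's origin and 34 mm above the table, along the box's y.
- lid (a joint): Angle of the lid in rad: about 0.01 when shut and latched, 1.1 when popped fully open (it stops there, leaning back towards the front over the box, at 63 deg to the level). A spring (0.09 N m shut, 0.035 N m open) always drives it open unless the latch holds it; pushed right down to its stop (-0.012) it snaps in under the latch's sloping head, which it rides over in the last 15 mm (about 3 to 4 N in all, pushing down at the front edge).
- lid_edge (a point): Middle of the lid's front edge, a rounded bar of 6 mm diameter along the box's y, 120 mm from the hinge axis. It moves with the lid: 51 mm above the table when shut, about 158 mm when open. The lid is a plate 6 mm thick, 130 mm wide, from this edge to the hinge.
- lid_hinge (a point): Middle of the lid's hinge axis: 60 mm behind the box's origin, 51 mm above the table, along the box's y.
- block: Off-white mineral block with a scored line across its middle, one piece, 56 (x) x 28 (y) x 24 mm high, about 70 g, lying flat in the dish. Origin: centre of its underside. x along its length, z up.
- dish: Shallow round terracotta feeding dish, loose, outside 144 mm across at the rim and 120 mm at the foot, 22 mm high, floor 6 mm thick, wall 5 mm. Origin: centre of its underside.
- shelf: Upper pine board on four thin steel posts, fixed: underside 285 mm above the table, 18 mm thick, 140 mm deep, 700 mm wide. Origin on the table, plumb below the middle of the board's front edge; the board runs from there along its own +x (away from the robot) and 350 mm to each side in y. It hangs over the rear half of the box. Posts of 12 mm diameter at x = 20 and 120 mm, y = +-335 mm.
- ramekin: White ceramic ramekin, loose, rim 84 mm across, 45 mm high. Origin: centre of its underside.
- jar: Clear acrylic supplement jar with a screw lid, loose, 60 mm across, 115 mm high, standing beside the box. Origin: centre of its underside.
- tongs: Stainless steel tongs, loose, lying flat, 211 mm long along x, 40 mm wide, 12 mm high. Origin: near their middle, at the table.
- scoop: Plastic scoop, loose, lying flat, 118 mm long along x (x = -56 to +63 mm), 36 mm wide, 22 mm high. Origin: near its middle, at the table.
Not all that is in view belongs to the job. Of the things like the box, leave any that is red; of the rest the larger one is meant. Of the things that look like the block, the smaller one is meant.

How it is judged:
By the outcome, as a careful person would: the job done as asked, in the order asked, and still so for the second after the job is handed in, with the robot touching nothing.
It also fails if it takes over 64 s, if anything falls off the work surface, if the arm or the gripper's body presses on something with over 40 N, if the wrist force passes 120 N, or if a joint passes its speed limit or range.

## Working session

There is one attempt and no reset: what is moved stays moved. The work goes in short steps, Python scripts to look and compute and a tool call to move; the robot and the scene stay as the last step left them, time stands still between calls to the robot, and variables do not carry over. Pictures are saved under pics/ and viewed, and the job is handed in when it is done.

Besides the shell and the picture viewer there is one more tool, called after ">>>" as name(argument=value, ...) on one line, values as JSON. jog_arm: Moves the arm, as the interface text tells. Its arguments: {"type":"object","properties":{"deltas":{"type":"array","items":{"type":"number"}}},"required":["deltas"]}

```bash
mkdir -p pics; cat > h.py <<'E'
from cell import env, eyes
import numpy as np, cv2
def snap(n,f):
    d=eyes.read_camera(n); cv2.imwrite('pics/'+f,d['image'][:,:,::-1]); 
    np.savez('pics/'+f+'.npz',**{k:np.array(v) for k,v in d.items()}); print(n,{k:(np.round(v,4).tolist() if not isinstance(v,(str,dict)) else v) for k,v in d.items() if k!='image'})
def K(d):
    f=200/np.tan(np.radians(float(d['fovy']))/2); return f
def ray(f,u,v):
    d=np.load('pics/'+f+'.npz',allow_pickle=True); fl=K(d); M=d['world_from_camera']
    c=np.array([(u-float(d['cx']))/fl,-(v-float(d['cy']))/fl,-1]); return M[:3,3],M[:3,:3]@c
def at(f,u,v,z):
    o,r=ray(f,u,v); return o+r*(z-o[2])/r[2]
def proj(f,P):
    d=np.load('pics/'+f+'.npz',allow_pickle=True); fl=K(d); M=d['world_from_camera']
    c=np.linalg.inv(M)@np.append(P,1); return float(d['cx'])+fl*c[0]/-c[2], float(d['cy'])+fl*c[1]/c[2]
E
python3 - <<'E'
from h import *
print(env.state())
for n in ['scene','top','wrist']: snap(n,n+'0.png')
E
```

```text
{'t': 0.0, 'joints': array([ 1.05043457e+00,  4.91533247e-01,  1.55944995e+00,  3.02199135e-06,
        1.09172074e+00, -1.05601841e-01]), 'qvel': array([7.60153152e-04, 5.45913219e-05, 8.72931051e-04, 6.62300520e-04,
       1.54857958e-04, 7.26507859e-04]), 'tau': array([ 5.45985167e-04, -6.12622404e+01, -2.58175099e+01,  6.93281461e-02,
        4.83189616e-02, -3.62909975e-05]), 'eef_pos': array([251.81631434, 571.98184361, 404.17781449]), 'tcp_rot': array([-1.67881001,  1.56968505, -2.09357133]), 'ft_force': array([-0.60289982,  0.36353296, -0.20137524]), 'moment': array([-0.00816831, -0.0318475 , -0.0231355 ]), 'opening': 0.9967603839709253}
scene {'fovy': 50.1799, 'cx': 318.3882, 'cy': 196.284, 'world_from_camera': [[0.6811, 0.6943, -0.2325, 234.8929], [-0.7322, 0.6466, -0.2139, -222.4879], [0.0018, 0.3159, 0.9488, 1269.7433], [0.0, 0.0, 0.0, 1.0]]}
top {'fovy': 51.0835, 'cx': 313.5181, 'cy': 195.8382, 'world_from_camera': [[-0.0221, 0.997, -0.0743, 448.1577], [-0.9997, -0.0212, 0.0136, 60.1154], [0.012, 0.0745, 0.9971, 1211.5392], [0.0, 0.0, 0.0, 1.0]]}
wrist {'fovy': 69.4809, 'cx': 315.653, 'cy': 203.5649, 'world_from_camera': [[0.4021, -0.88, -0.2529, 179.8718], [0.9156, 0.3862, 0.1118, 603.4517], [-0.0007, -0.2765, 0.961, 384.9944], [0.0, 0.0, 0.0, 1.0]]}
```

View pics/scene0.png

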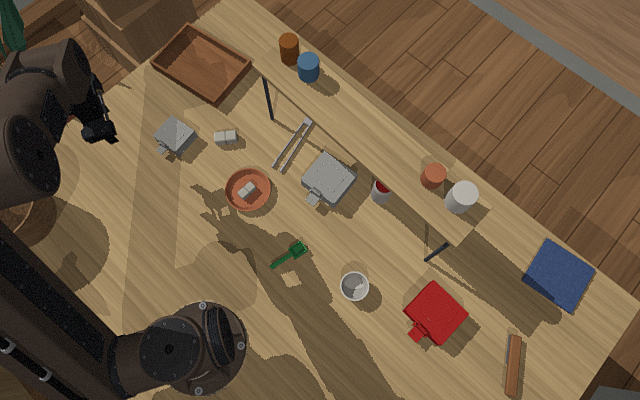

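View pics/top0.png

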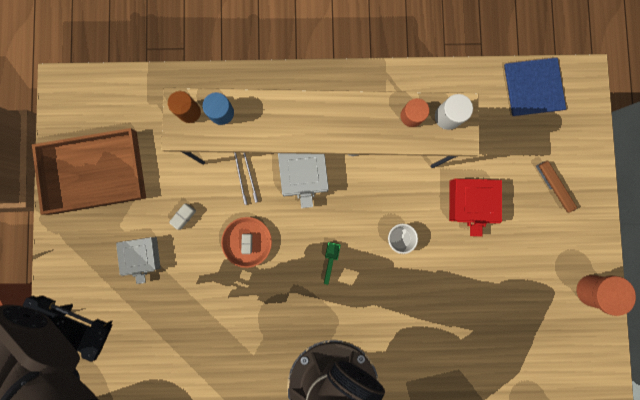

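View pics/wrist0.png

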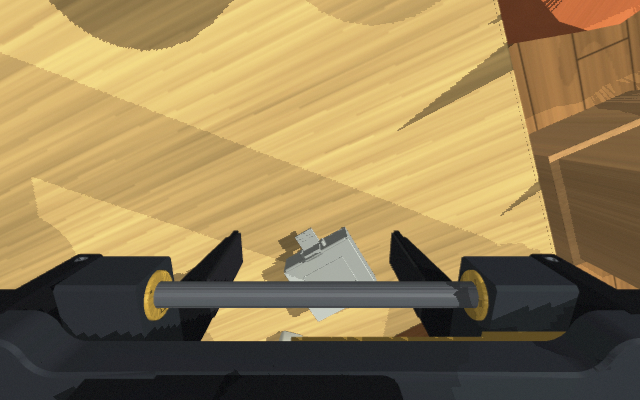

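```bash
python3 - <<'E'
import cv2
a=cv2.imread('pics/top0.png'); cv2.imwrite('pics/c1.png',cv2.resize(a[140:275,210:350],None,fx=5.7,fy=4.4*1.0 if 0 else 4.4,interpolation=2) if 0 else cv2.resize(a[140:275,215:345],None,fx=4.4,fy=4.4,interpolation=2))
a=cv2.imread('pics/scene0.png'); cv2.imwrite('pics/c2.png',cv2.resize(a[110:225,215:400],None,fx=4.3,fy=4.3,interpolation=2))
E
```

```text
(no output)
```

View pics/c1.png

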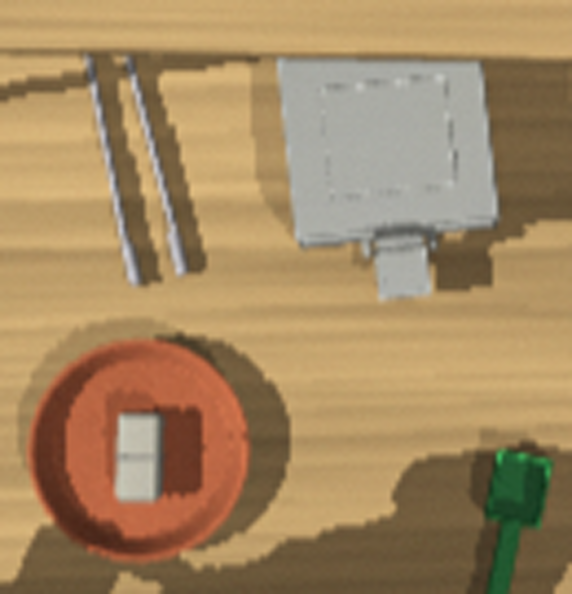

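View pics/c2.png

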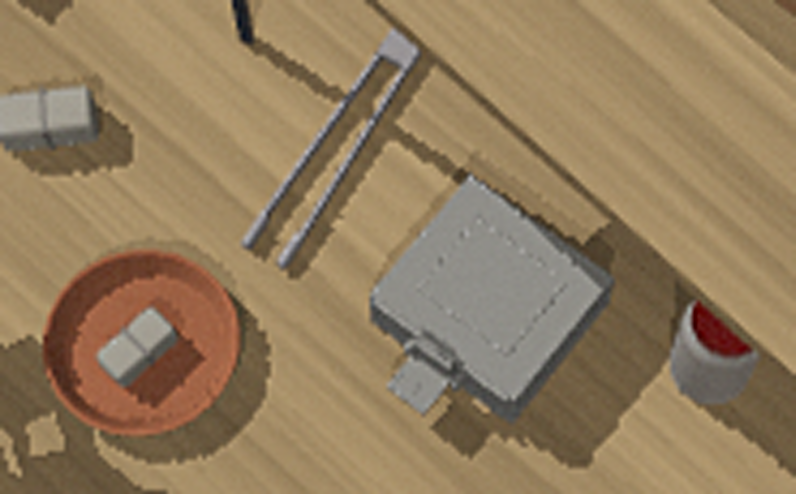

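```bash
python3 - <<'E'
from h import *
T=lambda x,y,z:at('top0.png',215+x/4.4-.4,140+y/4.4-.4,z).round(1)
S=lambda x,y,z:at('scene0.png',215+x/4.3-.4,110+y/4.3-.4,z).round(1)
print('top lid FL,FR',T(299,240,54),T(497,219,54))
print('pad front corners',T(380,299,36.5),T(432,293,36.5))
print('block',[T(*p,30) for p in [(118,413),(162,411),(161,499),(116,500)]],T(139,456,30))
print('dish',T(140,450,22), [T(*p,22) for p in [(30,450),(248,450),(140,340),(140,562)]])
print('scene lid FL,FR,BL,BR',S(371,296,54),S(514,402,54),S(470,176,54),S(611,285,54))
print('pad front',S(388,383,36.5),S(424,413,36.5))
print('block',[S(*p,30) for p in [(97,357),(150,308),(173,327),(122,375)]],S(137,341,30))
print('dish',[S(*p,22) for p in [(44,340),(239,340),(140,250),(140,436)]])
print('shelf front edge z=303', at('top0.png',165,150,303),at('top0.png',478,154,303))
print('tongs',T(135,283,6),T(183,272,6)); print('jar top',at('scene0.png',383,187,115))
E
```

```text
top lid FL,FR [540.9 130.1  54. ] [551.5   5.   54. ]
pad front corners [503.4  80.1  36.5] [506.5  46.8  36.5]
block [array([434.6, 248.7,  30. ]), array([435.2, 220.7,  30. ]), array([379.5, 221.9,  30. ]), array([379.5, 250.5,  30. ])] [407.  235.6  30. ]
dish [410.5 236.1  22. ] [array([412.1, 306.5,  22. ]), array([409. , 166.9,  22. ]), array([481. , 235.4,  22. ]), array([339.4, 236.8,  22. ])]
scene lid FL,FR,BL,BR [538.4 129.5  54. ] [549.1   2.6  54. ] [654.3 141.2  54. ] [660.4  10.8  54. ]
pad front [503.4  80.5  36.5] [504.6  46.7  36.5]
block [array([377.6, 247.4,  30. ]), array([429.3, 246.5,  30. ]), array([430.4, 224. ,  30. ]), array([380.3, 224.6,  30. ])] [405.4 235.2  30. ]
dish [array([361.4, 287.7,  22. ]), array([457.1, 185. ,  22. ]), array([457.2, 287.4,  22. ]), array([358.4, 185.3,  22. ])]
shelf front edge z=303 [623.14986283 370.07582075 303.        ] [ 600.5618986  -316.74611527  303.        ]
tongs [518.8 240.6   6. ] [525.3 209.2   6. ]
jar top [664.8255496  -78.76273455 115.        ]
```

```bash
cat >> h.py <<'E'
from scipy.spatial.transform import Rotation as Ro
BO=np.array([606.,72.4,0]); BY=0.087
def bx(x,y,z):
    c,s=np.cos(BY),np.sin(BY); return np.array([BO[0]+c*x-s*y,BO[1]+s*x+c*y,z])
def Rt(th,yaw,R0):
    x=np.array([np.sin(th)*np.cos(yaw),np.sin(th)*np.sin(yaw),-np.cos(th)]); y=np.array([-np.sin(yaw),np.cos(yaw),0])
    if y@R0[:,1]<0: y=-y
    return np.c_[x,y,np.cross(x,y)]
def cur():
    s=env.state(); return s['eef_pos'].copy(),Ro.from_euler('xyz',s['tcp_rot']).as_matrix()
def plan(wps,step=40,rstep=.15,rd=1,L=190):
    """wps: (tip xyz, tilt, yaw, opening[,hold rows]); L point along tool x"""
    p,R=cur(); s=env.state(); print('t',round(s['t'],2),'tip',(p+L*R[:,0]).round(1),'F',s['ft_force'].round(1),'op',round(s['opening'],3)); rows=[]
    for w in wps:
        st=w[5] if len(w)>5 else step
        tip,th,yw,op=w[:4]; G=Rt(th,yw,R); t0=p+L*R[:,0]; rv=Ro.from_matrix(R.T@G).as_rotvec()
        n=int(max(1,np.ceil(np.linalg.norm(tip-t0)/st),np.ceil(np.linalg.norm(rv)/rstep))); Rs=R.copy()
        for i in range(1,n+1):
            Ri=Rs@Ro.from_rotvec(rv*i/n).as_matrix(); ti=t0+(tip-t0)*i/n; pi=ti-L*Ri[:,0]
            d=np.round(R.T@(pi-p),rd); r=np.round(Ro.from_matrix(R.T@Ri).as_rotvec(),3)
            p=p+R@d; R=R@Ro.from_rotvec(r).as_matrix(); rows.append([*d.tolist(),*r.tolist(),op])
        for _ in range(w[4] if len(w)>4 else 0): rows.append([0]*6+[op])
    for i in range(0,len(rows),10): print('call',len(rows[i:i+10])); print(', '.join('%g'%(x+0) for r in rows[i:i+10] for x in r))
E
python3 - <<'E'
from h import *
print(cur()[1].round(3), bx(-91,0,0))
p,R=cur();t=p+190*R[:,0]
plan([(bx(-91,0,80),.21,BY,0,1)],step=48)
E
```

```text
[[-0.     0.403  0.915]
 [-0.001  0.915 -0.403]
 [-1.    -0.001 -0.   ]] [515.34417233  64.49298352   0.        ]
t 0.15 tip [251.8 571.9 214.3] F [ 0.7 -0.8 -0.1] op 0.994
call 10
10.4, -28.4, 31.3, -0.038, -0.016, 0.004, 0, 10.8, -29.7, 30, -0.039, -0.016, 0.004, 0, 11.2, -31, 28.8, -0.038, -0.016, 0.004, 0, 11.6, -32.2, 27.3, -0.039, -0.015, 0.004, 0, 11.8, -33.5, 26, -0.038, -0.016, 0.005, 0, 12.2, -34.5, 24.5, -0.039, -0.016, 0.004, 0, 12.5, -35.7, 23, -0.038, -0.016, 0.004, 0, 12.7, -36.7, 21.4, -0.039, -0.016, 0.004, 0, 13, -37.6, 19.8, -0.038, -0.016, 0.004, 0, 13.1, -38.5, 18.2, -0.038, -0.015, 0.004, 0
call 4
13.4, -39.4, 16.5, -0.039, -0.016, 0.004, 0, 13.4, -40.1, 14.8, -0.038, -0.016, 0.004, 0, 13.6, -40.8, 13.1, -0.039, -0.016, 0.004, 0, 0, 0, 0, 0, 0, 0, 0
```

>>> jog_arm(deltas=[10.4, -28.4, 31.3, -0.038, -0.016, 0.004, 0, 10.8, -29.7, 30, -0.039, -0.016, 0.004, 0, 11.2, -31, 28.8, -0.038, -0.016, 0.004, 0, 11.6, -32.2, 27.3, -0.039, -0.015, 0.004, 0, 11.8, -33.5, 26, -0.038, -0.016, 0.005, 0, 12.2, -34.5, 24.5, -0.039, -0.016, 0.004, 0, 12.5, -35.7, 23, -0.038, -0.016, 0.004, 0, 12.7, -36.7, 21.4, -0.039, -0.016, 0.004, 0, 13, -37.6, 19.8, -0.038, -0.016, 0.004, 0, 13.1, -38.5, 18.2, -0.038, -0.015, 0.004, 0])

```text
t: 1.4
eef_pos: [430.2, 172.0, 295.3]
tcp_rot: [0.049, 1.403, 0.037]
ft_force: [0.8, -0.4, -0.2]
opening: 0.026
```

```bash
python3 - <<'E'
from h import *
plan([(bx(-91,0,55),.21,BY,0,2)],step=40)
E
```

```text
t 1.4 tip [461.9 173.2 108. ] F [ 0.8 -0.4 -0.2] op 0.026
call 6
15.1, -27.6, 9.3, -0.025, -0.011, 0.003, 0, 15.2, -28, 8.5, -0.024, -0.01, 0.002, 0, 15.2, -28.2, 7.6, -0.025, -0.011, 0.003, 0, 15.2, -28.5, 6.8, -0.024, -0.01, 0.002, 0, 0, 0, 0, 0, 0, 0, 0, 0, 0, 0, 0, 0, 0, 0
```

>>> jog_arm(deltas=[15.1, -27.6, 9.3, -0.025, -0.011, 0.003, 0, 15.2, -28, 8.5, -0.024, -0.01, 0.002, 0, 15.2, -28.2, 7.6, -0.025, -0.011, 0.003, 0, 15.2, -28.5, 6.8, -0.024, -0.01, 0.002, 0, 0, 0, 0, 0, 0, 0, 0, 0, 0, 0, 0, 0, 0, 0])

```text
t: 2.15
eef_pos: [478.0, 55.1, 238.5]
tcp_rot: [-0.005, 1.36, 0.081]
ft_force: [0.6, 0.8, 0.3]
opening: 0.001
```

```bash
python3 - <<'E'
from h import *
snap('wrist','w1.png');snap('scene','s1.png')
cv2.imwrite('pics/s1c.png',cv2.resize(cv2.imread('pics/s1.png')[90:240,210:410],None,fx=4,fy=4,interpolation=2))
plan([(bx(-91,0,55),.21,BY,0,2)],step=40)
E
```

```text
wrist {'fovy': 69.4809, 'cx': 315.653, 'cy': 203.5649, 'world_from_camera': [[-0.0865, -0.8786, -0.4696, 405.5917], [0.9963, -0.0765, -0.0403, 48.8471], [-0.0005, -0.4713, 0.882, 203.344], [0.0, 0.0, 0.0, 1.0]]}
scene {'fovy': 50.1799, 'cx': 318.3882, 'cy': 196.284, 'world_from_camera': [[0.6811, 0.6943, -0.2325, 234.8929], [-0.7322, 0.6466, -0.2139, -222.4879], [0.0018, 0.3159, 0.9488, 1269.7433], [0.0, 0.0, 0.0, 1.0]]}
t 2.25 tip [517.6  58.7  52.9] F [ 0.3 -0.2  0.7] op 0.009
call 3
-2.4, 5.8, -1.1, 0, 0.001, 0.001, 0, 0, 0, 0, 0, 0, 0, 0, 0, 0, 0, 0, 0, 0, 0
```

View pics/w1.png

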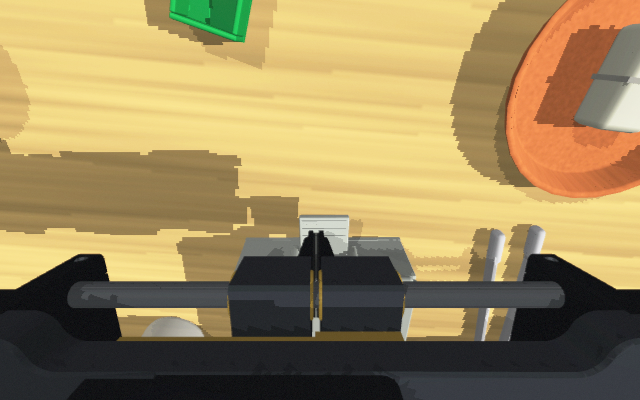

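View pics/s1c.png

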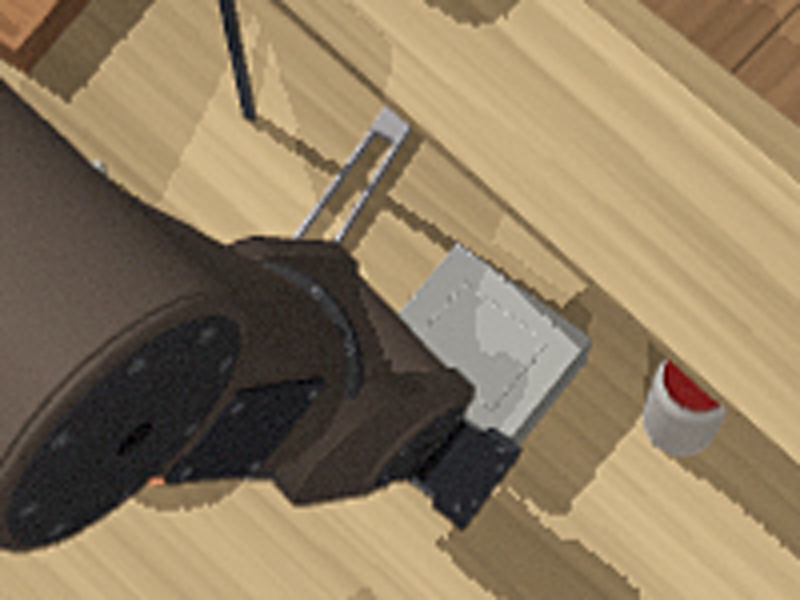

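```bash
python3 - <<'E'
from h import *
print(at('w1.png',300,216,36.5),at('w1.png',349,216,36.5), bx(-101,17,0),bx(-101,-17,0))
plan([(bx(-92,0,45),.21,BY,0,2)],step=12)
E
```

```text
[504.76455358  46.82125993  36.5       ] [501.90886247  79.59445538  36.5       ] [503.90485852  80.55978468   0.        ] [506.85912841  46.68837654   0.        ]
t 2.25 tip [517.6  58.7  52.9] F [ 0.3 -0.2  0.7] op 0.009
call 3
7.1, 5.8, -4.2, 0, 0.001, 0.001, 0, 0, 0, 0, 0, 0, 0, 0, 0, 0, 0, 0, 0, 0, 0
```

>>> jog_arm(deltas=[7.1, 5.8, -4.2, 0, 0.001, 0.001, 0, 0, 0, 0, 0, 0, 0, 0])

```text
t: 2.5
eef_pos: [474.2, 62.5, 230.9]
tcp_rot: [-0.0, 1.36, 0.088]
ft_force: [1.1, -0.5, 0.1]
opening: 0.004
```

```bash
python3 - <<'E'
from h import *
plan([(bx(-92,0,24),.21,BY,0,2)],step=4)
E
```

```text
t 2.5 tip [513.8  66.   45.1] F [ 1.1 -0.5  0.1] op 0.004
call 8
3.5, -0.3, -0.6, 0, 0, 0, 0, 3.4, -0.2, -0.7, 0.001, 0, 0, 0, 3.5, -0.3, -0.6, 0, 0, 0, 0, 3.4, -0.3, -0.7, 0, 0, 0, 0, 3.5, -0.2, -0.6, 0, 0, 0, 0, 3.4, -0.3, -0.7, 0.001, 0.001, 0, 0, 0, 0, 0, 0, 0, 0, 0, 0, 0, 0, 0, 0, 0, 0
```

>>> jog_arm(deltas=[3.5, -0.3, -0.6, 0, 0, 0, 0, 3.4, -0.2, -0.7, 0, 0, 0, 0, 3.5, -0.3, -0.6, 0, 0, 0, 0, 3.4, -0.3, -0.7, 0, 0, 0, 0, 3.5, -0.2, -0.6, 0, 0, 0, 0])

```text
t: 3.12
eef_pos: [475.0, 61.8, 212.6]
tcp_rot: [-0.001, 1.359, 0.089]
ft_force: [-3.1, 2.3, 16.9]
opening: 0.003
```

```bash
python3 - <<'E'
from h import *
snap('scene','s2.png')
cv2.imwrite('pics/s2c.png',cv2.resize(cv2.imread('pics/s2.png')[90:240,210:410],None,fx=4,fy=4,interpolation=2))
plan([(bx(-92,0,24),.21,BY,0,1)],step=4)
E
```

```text
scene {'fovy': 50.1799, 'cx': 318.3882, 'cy': 196.284, 'world_from_camera': [[0.6811, 0.6943, -0.2325, 234.8929], [-0.7322, 0.6466, -0.2139, -222.4879], [0.0018, 0.3159, 0.9488, 1269.7433], [0.0, 0.0, 0.0, 1.0]]}
t 3.17 tip [514.9  65.3  26.9] F [-4.1  2.  15.8] op 0.004
call 2
2.7, -0.8, -0.8, 0.002, 0.002, 0, 0, 0, 0, 0, 0, 0, 0, 0
```

View pics/s2c.png

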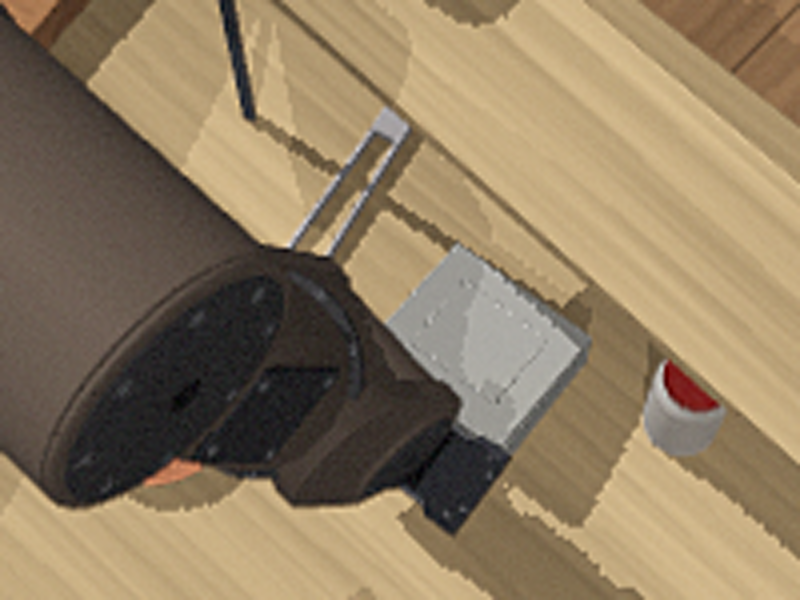

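>>> jog_arm(deltas=[1, 0, 0, 0, 0, 0, 0, 0, 0, 0, 0, 0, 0, 0, 0, 0, 0, 0, 0, 0, 0])

```text
t: 3.55
eef_pos: [474.6, 61.8, 213.0]
tcp_rot: [-0.001, 1.357, 0.089]
ft_force: [-1.9, 0.6, 4.9]
opening: 0.007
```

```bash
python3 - <<'E'
from h import *
snap('scene','s3.png')
snap('wrist','w3.png')
cv2.imwrite('pics/s3c.png',cv2.resize(cv2.imread('pics/s3.png')[90:240,210:410],None,fx=4,fy=4,interpolation=2))
plan([])
E
```

```text
scene {'fovy': 50.1799, 'cx': 318.3882, 'cy': 196.284, 'world_from_camera': [[0.6811, 0.6943, -0.2325, 234.8929], [-0.7322, 0.6466, -0.2139, -222.4879], [0.0018, 0.3159, 0.9488, 1269.7433], [0.0, 0.0, 0.0, 1.0]]}
wrist {'fovy': 69.4809, 'cx': 315.653, 'cy': 203.5649, 'world_from_camera': [[-0.0904, -0.8767, -0.4725, 402.3361], [0.9959, -0.0794, -0.0431, 55.2701], [0.0003, -0.4744, 0.8803, 177.5946], [0.0, 0.0, 0.0, 1.0]]}
t 3.65 tip [514.8  65.4  27.3] F [-1.9  1.1  5.8] op 0.006
```

View pics/s3c.png

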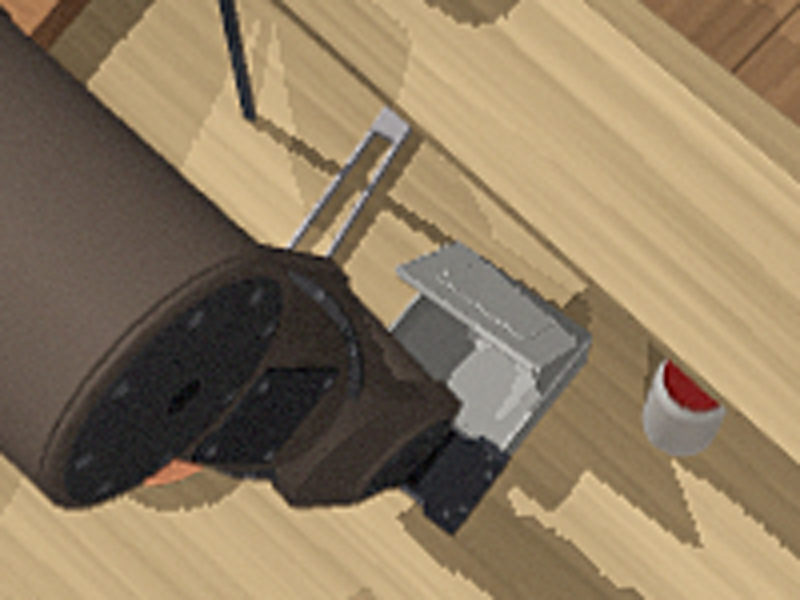

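View pics/w3.png

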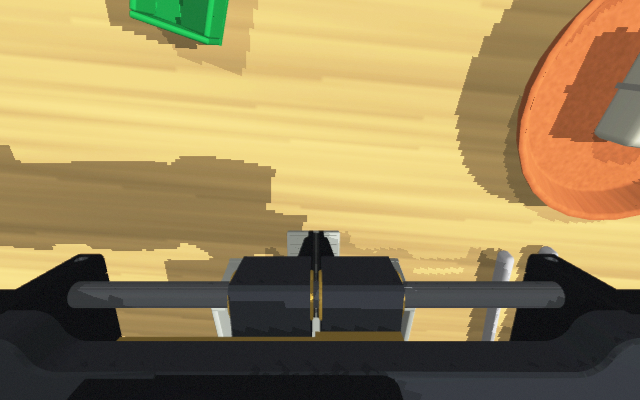

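```bash
python3 - <<'E'
from h import *
plan([(bx(-105,0,70),.21,BY,0),(np.array([407.6,235.4,75]),.21,-.024,0.65,2)],step=35)
E
```

```text
t 3.65 tip [514.8  65.4  27.3] F [-1.9  1.1  5.8] op 0.006
call 10
-22.3, -0.4, -1.7, 0.001, 0.002, 0, 0, -22.3, -0.4, -1.8, 0.001, 0.002, 0, 0, -3.5, 30.7, -12.6, 0.018, 0, -0.004, 0.65, -3.7, 30.4, -13.1, 0.018, 0, -0.004, 0.65, -3.8, 30.2, -13.7, 0.019, 0, -0.004, 0.65, -3.8, 29.9, -14.2, 0.018, 0, -0.004, 0.65, -4.1, 29.6, -14.8, 0.018, 0, -0.004, 0.65, -4.1, 29.3, -15.2, 0.018, 0, -0.003, 0.65, 0, 0, 0, 0, 0, 0, 0.65, 0, 0, 0, 0, 0, 0, 0.65
```

>>> jog_arm(deltas=[-22.3, -0.4, -1.7, 0.001, 0.002, 0, 0, -22.3, -0.4, -1.8, 0.001, 0.002, 0, 0, -3.5, 30.7, -12.6, 0.018, 0, -0.004, 0.65, -3.7, 30.4, -13.1, 0.018, 0, -0.004, 0.65, -3.8, 30.2, -13.7, 0.019, 0, -0.004, 0.65, -3.8, 29.9, -14.2, 0.018, 0, -0.004, 0.65, -4.1, 29.6, -14.8, 0.018, 0, -0.004, 0.65, -4.1, 29.3, -15.2, 0.018, 0, -0.003, 0.65, 0, 0, 0, 0, 0, 0, 0.65, 0, 0, 0, 0, 0, 0, 0.65])

```text
t: 4.9
eef_pos: [366.3, 240.3, 260.7]
tcp_rot: [0.004, 1.361, -0.026]
ft_force: [0.5, -0.4, -0.1]
opening: 0.645
```

```bash
python3 - <<'E'
from h import *
snap('wrist','w4.png'); snap('top','t4.png')
cv2.imwrite('pics/t4c.png',cv2.resize(cv2.imread('pics/t4.png')[130:290,200:360],None,fx=3.7,fy=3.7,interpolation=2))
plan([(np.array([407.6,235.4,11]),.21,-.024,0.65,1)],step=16)
for c in [(-28,-14),(-28,14),(28,14),(28,-14)]: print(proj('w4.png',[406+c[0],235.4+c[1],30]))
E
```

```text
wrist {'fovy': 69.4809, 'cx': 315.653, 'cy': 203.5649, 'world_from_camera': [[0.0288, -0.8817, -0.471, 293.6615], [0.9996, 0.026, 0.0124, 242.4112], [0.0013, -0.4712, 0.882, 225.5842], [0.0, 0.0, 0.0, 1.0]]}
top {'fovy': 51.0835, 'cx': 313.5181, 'cy': 195.8382, 'world_from_camera': [[-0.0221, 0.997, -0.0743, 448.1577], [-0.9997, -0.0212, 0.0136, 60.1154], [0.012, 0.0745, 0.9971, 1211.5392], [0.0, 0.0, 0.0, 1.0]]}
t 5.0 tip [406.1 238.9  74.9] F [ 0.3 -0.1 -0.1] op 0.653
call 6
12.6, -0.7, -2.4, -0.001, 0, 0, 0.65, 12.5, -0.7, -2.3, -0.002, 0, 0, 0.65, 12.6, -0.8, -2.4, -0.001, 0, 0, 0.65, 12.6, -0.7, -2.3, -0.002, 0, 0, 0.65, 12.5, -0.7, -2.4, -0.001, 0, 0.001, 0.65, 0, 0, 0, 0, 0, 0, 0.65
(np.float64(290.0871739256082), np.float64(180.15094159096802))
(np.float64(328.0932921330648), np.float64(179.12176892624927))
(np.float64(328.66733720682055), np.float64(241.52052918059331))
(np.float64(294.85712713063975), np.float64(242.34550047266072))
```

View pics/w4.png

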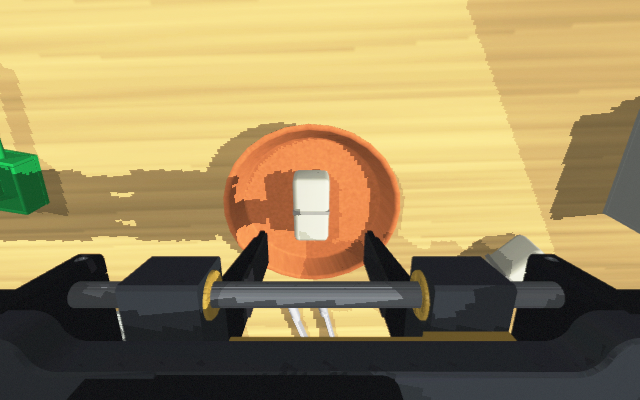

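View pics/t4c.png

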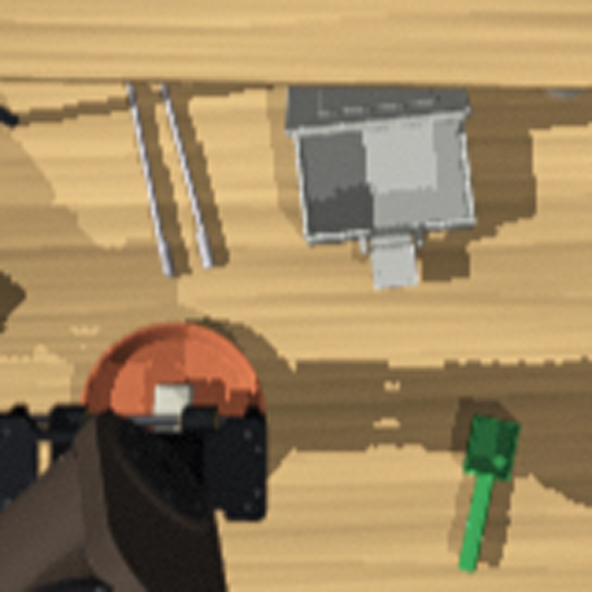

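>>> jog_arm(deltas=[12.6, -0.6, -2.4, 0, 0, 0, 0.65, 12.5, -0.6, -2.3, 0, 0, 0, 0.65, 12.6, -0.6, -2.4, 0, 0, 0, 0.65, 12.6, -0.6, -2.3, 0, 0, 0, 0.65, 12.5, -0.6, -2.4, 0, 0, 0, 0.65, 0, 0, 0, 0, 0, 0, 0.65])

```text
t: 5.75
eef_pos: [369.2, 233.8, 193.3]
tcp_rot: [0.023, 1.36, -0.013]
ft_force: [-11.4, 3.9, 41.5]
opening: 0.649
```

```bash
python3 - <<'E'
from h import *
snap('wrist','w5.png')
plan([(np.array([407.6,236.1,10.5]),.21,-.024,0.65,0)],step=16)
E
```

```text
wrist {'fovy': 69.4809, 'cx': 315.653, 'cy': 203.5649, 'world_from_camera': [[0.0347, -0.881, -0.4718, 296.6377], [0.9994, 0.0331, 0.0118, 236.536], [0.0052, -0.4719, 0.8816, 158.1467], [0.0, 0.0, 0.0, 1.0]]}
t 5.8 tip [409.  233.3   7.7] F [-9.5  3.4 32.8] op 0.651
call 1
-3.1, 3.2, -0.7, -0.012, 0.001, -0.002, 0.65
```

View pics/w5.png

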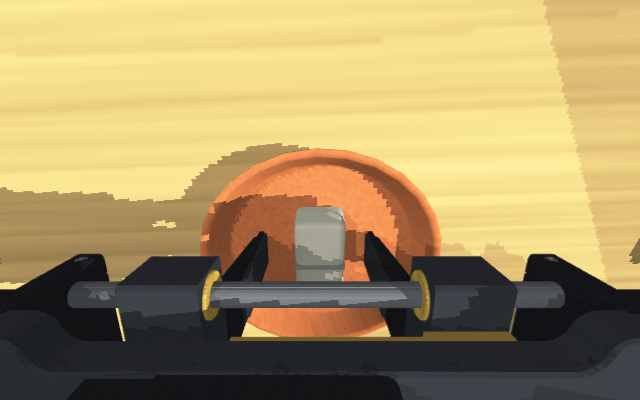

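>>> jog_arm(deltas=[-3.5, 2.8, -0.7, -0.012, 0, 0, 0.65, 0, 0, 0, 0, 0, 0, 0.65])

```text
t: 6.05
eef_pos: [368.1, 235.8, 195.9]
tcp_rot: [0.015, 1.361, -0.01]
ft_force: [-0.2, -0.6, -0.5]
opening: 0.652
```

```bash
python3 - <<'E'
from h import *
snap('wrist','w6.png'); snap('scene','s6.png')
cv2.imwrite('pics/s6c.png',cv2.resize(cv2.imread('pics/s6.png')[110:225,195:355],None,fx=4.5,fy=4.5,interpolation=2))
plan([(np.array([407.6,236.1,10.5]),.21,-.024,0.65,0)],step=16)
E
```

```text
wrist {'fovy': 69.4809, 'cx': 315.653, 'cy': 203.5649, 'world_from_camera': [[0.0242, -0.8818, -0.471, 295.411], [0.9997, 0.023, 0.0083, 237.6601], [0.0036, -0.4711, 0.8821, 160.7701], [0.0, 0.0, 0.0, 1.0]]}
scene {'fovy': 50.1799, 'cx': 318.3882, 'cy': 196.284, 'world_from_camera': [[0.6811, 0.6943, -0.2325, 234.8929], [-0.7322, 0.6466, -0.2139, -222.4879], [0.0018, 0.3159, 0.9488, 1269.7433], [0.0, 0.0, 0.0, 1.0]]}
t 6.15 tip [407.7 235.3   9.9] F [1.  0.2 0.2] op 0.65
call 1
-0.6, 1.3, 0, -0.002, 0, -0.002, 0.65
```

View pics/w6.png

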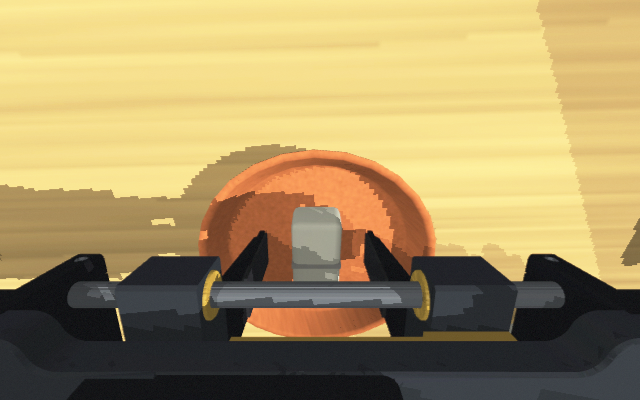

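View pics/s6c.png

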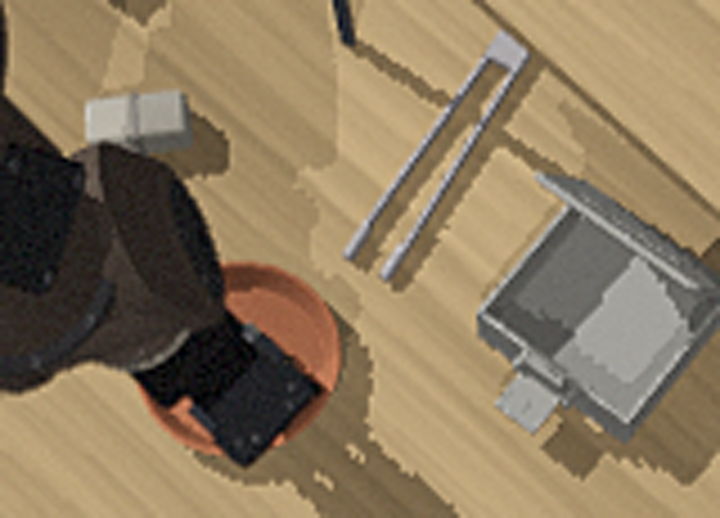

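>>> jog_arm(deltas=[0, 0.5, 0, 0, 0, 0, 0, 0, 0, 0, 0, 0, 0, 0, 0, 0, 0, 0, 0, 0, 0, 0, 0, 0, 0, 0, 0, 0])

```text
t: 6.65
eef_pos: [368.3, 235.9, 194.9]
tcp_rot: [0.012, 1.362, -0.015]
ft_force: [-1.0, -0.4, 1.3]
opening: 0.296
```

```bash
python3 - <<'E'
from h import *
p,R=cur();t=p+190*R[:,0]
plan([(t+[0,0,24],.21,-.024,0),(t+[0,0,90],.21,-.024,0)],step=24)
E
```

```text
t 6.65 tip [407.6 235.3   9.1] F [-1.  -0.4  1.3] op 0.296
call 4
-23.5, 0.4, 4.7, -0.003, -0.001, -0.002, 0, -21.5, 0, 4.6, 0, 0, 0, 0, -21.5, 0, 4.5, 0, 0, 0, 0, -21.5, 0, 4.6, 0, 0, 0, 0
```

>>> jog_arm(deltas=[-8, 0.1, 1.7, -0.003, 0, 0, 0, -16, 0.2, 3.4, 0, 0, 0, 0, -21.5, 0, 4.5, 0, 0, 0, 0, -21.5, 0, 4.6, 0, 0, 0, 0, -15, 0, 3, 0, 0, 0, 0, 0, 0, 0, 0, 0, 0, 0])

```text
t: 7.4
eef_pos: [367.8, 236.1, 280.8]
tcp_rot: [0.01, 1.364, -0.013]
ft_force: [0.8, 0.1, -1.2]
opening: 0.293
```

```bash
python3 - <<'E'
from h import *
snap('wrist','w7.png'); snap('top','t7.png')
cv2.imwrite('pics/t7c.png',cv2.resize(cv2.imread('pics/t7.png')[130:290,200:360],None,fx=3.7,fy=3.7,interpolation=2))
plan([])
E
```

```text
wrist {'fovy': 69.4809, 'cx': 315.653, 'cy': 203.5649, 'world_from_camera': [[0.0218, -0.8835, -0.468, 295.0382], [0.9998, 0.0204, 0.0081, 237.7356], [0.0024, -0.468, 0.8837, 245.9161], [0.0, 0.0, 0.0, 1.0]]}
top {'fovy': 51.0835, 'cx': 313.5181, 'cy': 195.8382, 'world_from_camera': [[-0.0221, 0.997, -0.0743, 448.1577], [-0.9997, -0.0212, 0.0136, 60.1154], [0.012, 0.0745, 0.9971, 1211.5392], [0.0, 0.0, 0.0, 1.0]]}
t 7.5 tip [406.4 235.3  93.8] F [ 0.7  0.7 -0.4] op 0.292
```

View pics/w7.png

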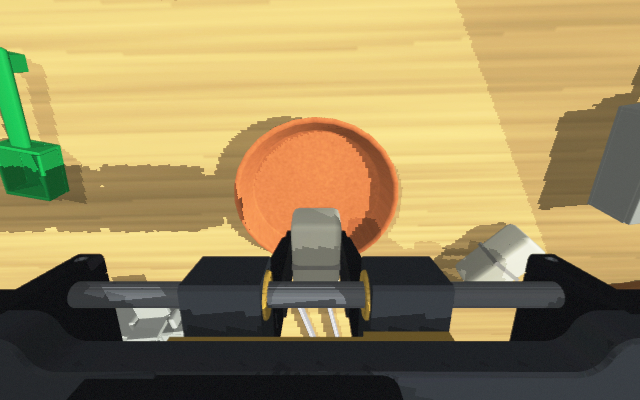

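View pics/t7c.png

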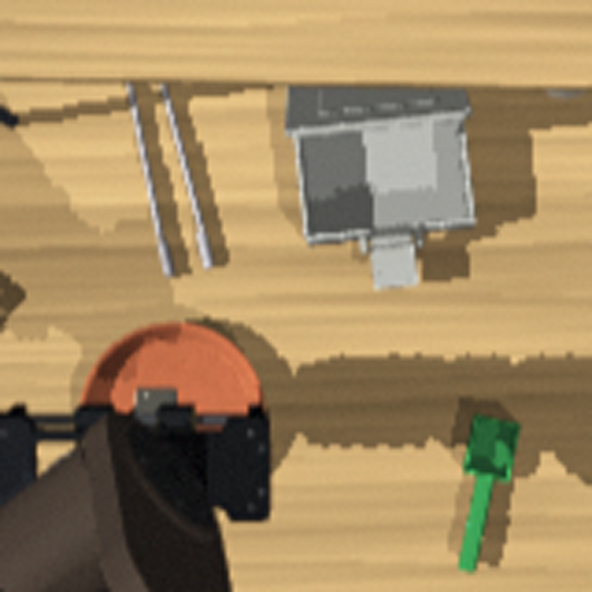

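```bash
python3 - <<'E'
from h import *
plan([(bx(-45,0,120),.21,BY,0,2)],step=35)
E
```

```text
t 7.5 tip [406.4 235.3  93.8] F [ 0.7  0.7 -0.4] op 0.292
call 9
0.9, -23.9, 22.8, -0.015, -0.001, 0.003, 0, 0.9, -24.2, 22.5, -0.016, 0, 0.003, 0, 0.8, -24.6, 22, -0.015, -0.001, 0.003, 0, 0.7, -25, 21.8, -0.016, -0.001, 0.003, 0, 0.7, -25.3, 21.3, -0.015, -0.001, 0.003, 0, 0.7, -25.6, 20.9, -0.015, 0, 0.004, 0, 0.5, -25.9, 20.6, -0.016, -0.001, 0.003, 0, 0, 0, 0, 0, 0, 0, 0, 0, 0, 0, 0, 0, 0, 0
```

>>> jog_arm(deltas=[0.9, -23.9, 22.8, -0.015, -0.001, 0.003, 0, 0.9, -24.2, 22.5, -0.016, 0, 0.003, 0, 0.8, -24.6, 22, -0.015, -0.001, 0.003, 0, 0.7, -25, 21.8, -0.016, -0.001, 0.003, 0, 0.7, -25.3, 21.3, -0.015, -0.001, 0.003, 0, 0.7, -25.6, 20.9, -0.015, 0, 0.004, 0, 0.5, -25.9, 20.6, -0.016, -0.001, 0.003, 0, 0, 0, 0, 0, 0, 0, 0, 0, 0, 0, 0, 0, 0, 0])

```text
t: 8.62
eef_pos: [526.0, 59.8, 296.9]
tcp_rot: [-0.011, 1.375, 0.08]
ft_force: [-0.1, -0.5, -0.2]
opening: 0.297
```

```bash
python3 - <<'E'
from h import *
plan([(bx(-17,0,95),.21,BY,0,0),(bx(-17,0,45),.21,BY,0,1)],step=12)
E
```

```text
t 8.62 tip [562.9  62.7 110.6] F [-0.1 -0.5 -0.2] op 0.297
call 9
6.8, 1.9, 6.9, 0.001, -0.005, 0, 0, 6.9, 1.8, 6.8, 0.002, -0.004, 0.001, 0, 6.9, 1.9, 6.8, 0.001, -0.005, 0, 0, 9.8, 0, -2.1, 0, 0, 0, 0, 9.8, 0, -2.1, 0, 0, 0, 0, 9.7, 0, -2.1, 0, 0, 0, 0, 9.8, 0, -2, 0, 0, 0, 0, 9.8, 0, -2.1, 0, 0, 0, 0, 0, 0, 0, 0, 0, 0, 0
```

>>> jog_arm(deltas=[6.8, 1.9, 6.9, 0.001, -0.005, 0, 0, 6.9, 1.8, 6.8, 0.002, -0.004, 0.001, 0, 6.9, 1.9, 6.8, 0.001, -0.005, 0, 0, 9.8, 0, -2.1, 0, 0, 0, 0, 9.8, 0, -2.1, 0, 0, 0, 0, 9.7, 0, -2.1, 0, 0, 0, 0, 0, 0, 0, 0, 0, 0, 0])

```text
t: 9.5
eef_pos: [549.9, 70.0, 246.1]
tcp_rot: [-0.0, 1.363, 0.089]
ft_force: [-0.4, -0.4, 0.9]
opening: 0.295
```

```bash
python3 - <<'E'
from h import *
snap('wrist','w8.png'); snap('scene','s8.png')
cv2.imwrite('pics/s8c.png',cv2.resize(cv2.imread('pics/s8.png')[100:240,220:400],None,fx=4.2,fy=4.2,interpolation=2))
plan([(bx(-17,0,20),.21,BY,0,0,12),(bx(-17,0,11),.21,BY,0,1,5)],step=12)
E
```

```text
wrist {'fovy': 69.4809, 'cx': 315.653, 'cy': 203.5649, 'world_from_camera': [[-0.0902, -0.8796, -0.4671, 477.3975], [0.9959, -0.0794, -0.0427, 63.5159], [0.0005, -0.4691, 0.8832, 211.1205], [0.0, 0.0, 0.0, 1.0]]}
scene {'fovy': 50.1799, 'cx': 318.3882, 'cy': 196.284, 'world_from_camera': [[0.6811, 0.6943, -0.2325, 234.8929], [-0.7322, 0.6466, -0.2139, -222.4879], [0.0018, 0.3159, 0.9488, 1269.7433], [0.0, 0.0, 0.0, 1.0]]}
t 9.6 tip [589.4  73.5  61. ] F [ 0.8  0.  -0. ] op 0.295
call 7
10, -0.6, -2.3, 0.001, 0, 0, 0, 10, -0.6, -2.3, 0, 0, 0, 0, 10, -0.7, -2.3, 0.001, -0.001, 0, 0, 10, -0.6, -2.3, 0, 0, 0, 0, 4.4, 0, -0.9, 0, 0, 0, 0, 4.4, 0, -1, 0, 0, 0, 0, 0, 0, 0, 0, 0, 0, 0
```

View pics/w8.png

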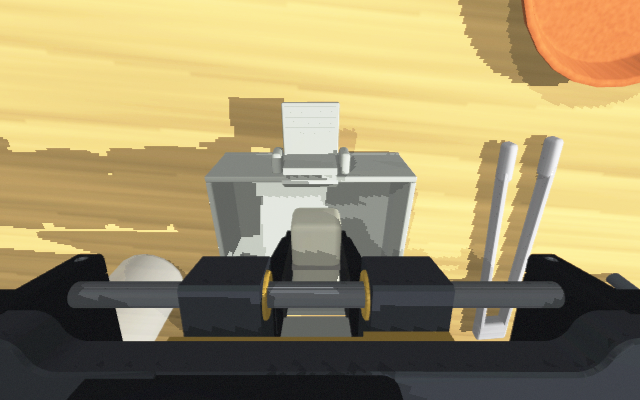

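View pics/s8c.png

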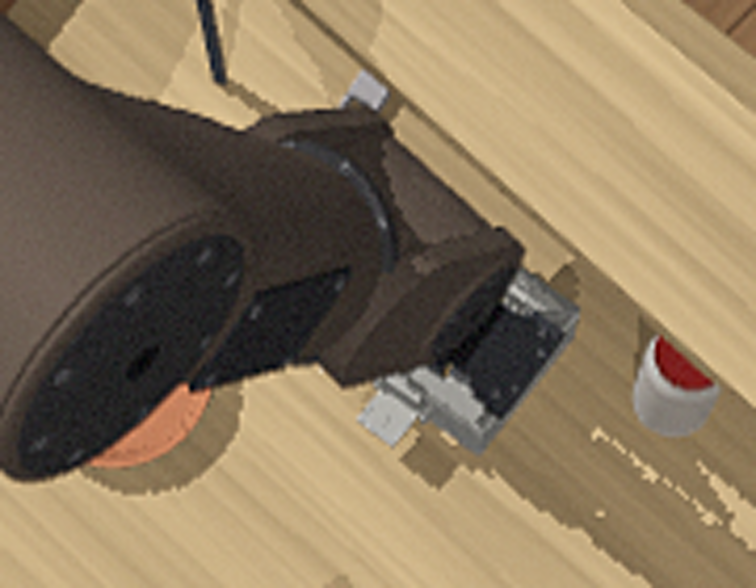

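>>> jog_arm(deltas=[10, -0.6, -2.3, 0, 0, 0, 0, 10, -0.6, -2.3, 0, 0, 0, 0, 10, -0.6, -2.3, 0, 0, 0, 0, 6, -0.5, -1.3, 0, 0, 0, 0, 0, 0, 0, 0, 0, 0, 0])

```text
t: 10.22
eef_pos: [549.8, 67.4, 207.6]
tcp_rot: [-0.001, 1.361, 0.088]
ft_force: [-0.5, -0.2, -0.4]
opening: 0.29
```

```bash
python3 - <<'E'
from h import *
plan([(bx(-17,0,9.5),.21,BY,0,1,4)])
E
```

```text
t 10.22 tip [589.1  70.8  21.7] F [-0.5 -0.2 -0.4] op 0.29
call 5
3, 0, -0.7, 0.001, 0, 0, 0, 3, 0.1, -0.6, 0, 0, 0, 0, 3, 0, -0.7, 0.001, 0, 0, 0, 2.9, 0, -0.7, 0, 0, 0, 0, 0, 0, 0, 0, 0, 0, 0
```

>>> jog_arm(deltas=[3, 0, -0.7, 0, 0, 0, 0, 3, 0, -0.6, 0, 0, 0, 0, 2.5, 0, -0.6, 0, 0, 0, 0, 1.5, 0, -0.4, 0, 0, 0, 0, 0, 0, 0, 0, 0, 0, 0])

```text
t: 10.85
eef_pos: [549.7, 67.4, 197.2]
tcp_rot: [-0.001, 1.36, 0.088]
ft_force: [-0.3, -0.2, 0.4]
opening: 0.289
```

```bash
python3 - <<'E'
from h import *
plan([])
E
```

```text
t 10.85 tip [589.3  70.9  11.4] F [-0.3 -0.2  0.4] op 0.289
```

>>> jog_arm(deltas=[2.5, 0, -0.5, 0, 0, 0, 0, 0.7, 0, 0, 0, 0, 0, 0, 0, 0, 0, 0, 0, 0, 0.5, 0, 0, 0, 0, 0, 0, 0.5, 0, 0, 0, 0, 0, 0, 0.5])

```text
t: 11.48
eef_pos: [550.0, 67.4, 194.0]
tcp_rot: [-0.002, 1.359, 0.087]
ft_force: [-0.7, -0.8, 0.1]
opening: 0.488
```

```bash
python3 - <<'E'
from h import *
plan([(bx(-17,0,30),.21,BY,.5,0,8),(bx(-17,0,95),.21,BY,.5,0,18),(bx(-45,0,110),.21,BY,.5,0,18)])
snap('wrist','w9.png')
E
```

```text
t 11.47 tip [589.8  70.9   8.2] F [-0.7 -0.8  0.1] op 0.488
call 9
-7.1, 0, 1.4, 0.001, 0, 0, 0.5, -7.2, 0.1, 1.4, 0, 0.001, 0, 0.5, -7.1, 0, 1.3, 0.001, 0, 0, 0.5, -15.9, 0, 3.4, 0, 0, 0, 0.5, -15.9, 0, 3.4, 0, 0, 0, 0.5, -15.9, 0, 3.4, 0, 0, 0, 0.5, -15.9, 0, 3.4, 0, 0, 0, 0.5, -10.3, 0, -12.1, 0, 0, 0, 0.5, -10.2, 0, -12.1, 0, 0, 0, 0.5
wrist {'fovy': 69.4809, 'cx': 315.653, 'cy': 203.5649, 'world_from_camera': [[-0.09, -0.8779, -0.4703, 477.6814], [0.9959, -0.0793, -0.0426, 60.936], [0.0001, -0.4723, 0.8815, 158.8068], [0.0, 0.0, 0.0, 1.0]]}
```

View pics/w9.png

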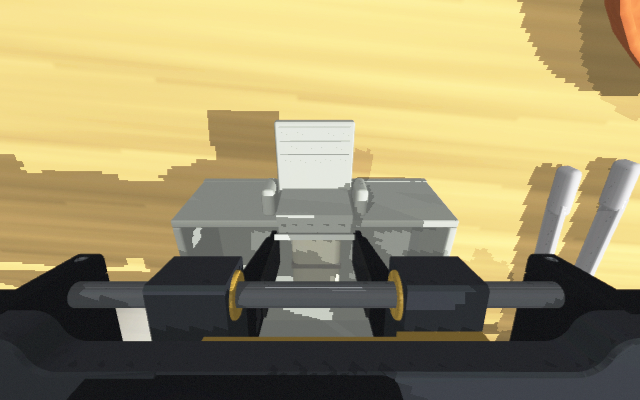

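Fingers are clear of the block (between the fingers, behind the latch head). Retreat upward.

>>> jog_arm(deltas=[-7.1, 0, 1.4, 0, 0, 0, 0.5, -7.2, 0, 1.4, 0, 0, 0, 0.5, -7.1, 0, 1.3, 0, 0, 0, 0.5, -15.9, 0, 3.4, 0, 0, 0, 0.5, -15.9, 0, 3.4, 0, 0, 0, 0.5, -15.9, 0, 3.4, 0, 0, 0, 0.5, -15.9, 0, 3.4, 0, 0, 0, 0.5, -10.3, 0, -12.1, 0, 0, 0, 0.5, -10.2, 0, -12.1, 0, 0, 0, 0.3, 0, 0, 0, 0, 0, 0, 0])

```text
t: 12.78
eef_pos: [518.6, 64.8, 305.0]
tcp_rot: [-0.004, 1.357, 0.085]
ft_force: [0.4, -1.2, -0.2]
opening: 0.345
```

```bash
python3 - <<'E'
from h import *
snap('wrist','w10.png'); snap('scene','s10.png'); snap('top','t10.png')
a=cv2.imread('pics/s10.png')[100:240,220:400];b=cv2.imread('pics/t10.png')[130:270,220:360]
cv2.imwrite('pics/c10.png',cv2.resize(np.hstack([a,b]),None,fx=2.5,fy=2.5,interpolation=2))
plan([])
E
```

```text
wrist {'fovy': 69.4809, 'cx': 315.653, 'cy': 203.5649, 'world_from_camera': [[-0.0901, -0.8765, -0.4729, 446.369], [0.9959, -0.0794, -0.0425, 58.2961], [-0.0003, -0.4748, 0.8801, 269.5974], [0.0, 0.0, 0.0, 1.0]]}
scene {'fovy': 50.1799, 'cx': 318.3882, 'cy': 196.284, 'world_from_camera': [[0.6811, 0.6943, -0.2325, 234.8929], [-0.7322, 0.6466, -0.2139, -222.4879], [0.0018, 0.3159, 0.9488, 1269.7433], [0.0, 0.0, 0.0, 1.0]]}
top {'fovy': 51.0835, 'cx': 313.5181, 'cy': 195.8382, 'world_from_camera': [[-0.0221, 0.997, -0.0743, 448.1577], [-0.9997, -0.0212, 0.0136, 60.1154], [0.012, 0.0745, 0.9971, 1211.5392], [0.0, 0.0, 0.0, 1.0]]}
t 12.93 tip [560.   68.3 118.6] F [ 0.3  0.2 -0.5] op 0.224
```

View pics/w10.png

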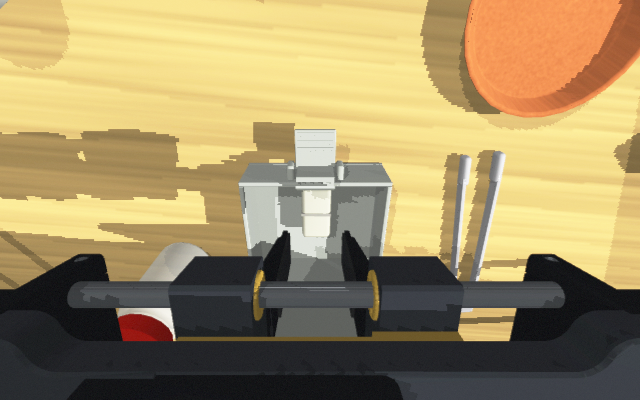

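View pics/c10.png

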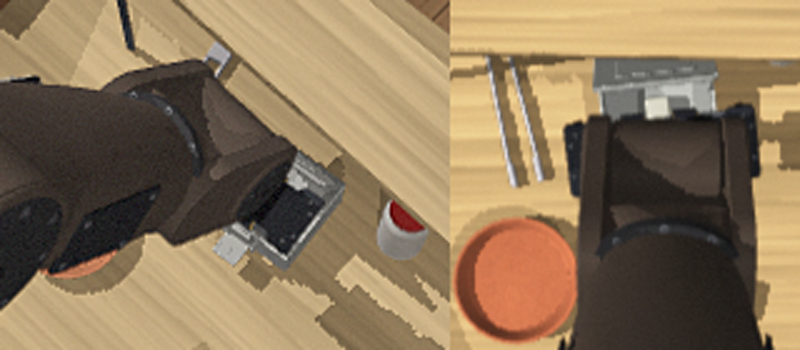

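```bash
python3 - <<'E'
from h import *
plan([(bx(-45,0,190),.3,BY,0,0,30),(bx(-3,0,205),.55,BY,0,2,15)],rstep=.1)
E
```

```text
t 12.93 tip [560.   68.3 118.6] F [ 0.3  0.2 -0.5] op 0.224
call 8
-23.1, 0, 0, 0.001, -0.029, 0, 0, -23, 0, 0.6, 0.001, -0.028, 0, 0, -22.7, 0, 1.3, 0, -0.029, 0, 0, 0, 0, -1, 0, -0.083, 0, 0, 1.3, 0, -0.9, 0, -0.084, 0, 0, 2.5, 0, -1.1, 0, -0.083, 0, 0, 0, 0, 0, 0, 0, 0, 0, 0, 0, 0, 0, 0, 0, 0
```

>>> jog_arm(deltas=[-23.1, 0, 0, 0, -0.029, 0, 0, -23, 0, 0.6, 0, -0.028, 0, 0, -22.7, 0, 1.3, 0, -0.029, 0, 0, 0, 0, -1, 0, -0.083, 0, 0, 1.3, 0, -0.9, 0, -0.084, 0, 0, 2.5, 0, -1.1, 0, -0.083, 0, 0, 0, 0, 0, 0, 0, 0, 0])

```text
t: 13.8
eef_pos: [505.9, 63.3, 365.6]
tcp_rot: [-0.002, 1.016, 0.087]
ft_force: [0.3, -0.3, 0.3]
opening: 0.003
```

```bash
python3 - <<'E'
from h import *
snap('wrist','w11.png'); snap('scene','s11.png');snap('top','t11.png')
cv2.imwrite('pics/s11c.png',cv2.resize(cv2.imread('pics/s11.png')[100:240,220:400],None,fx=4.2,fy=4.2,interpolation=2))
R=cur()[1]; print(R.round(3))
plan([(bx(1,0,198),.55,BY,0,1,10),(bx(27,0,155),.55,BY,0,1,10)],rstep=.1)
for q in [(6,65,158),(6,-65,158),(60,65,51)]: print(proj('s11.png',bx(*q)))
E
```

```text
wrist {'fovy': 69.4809, 'cx': 315.653, 'cy': 203.5649, 'world_from_camera': [[-0.0895, -0.6685, -0.7383, 449.8039], [0.996, -0.0603, -0.0661, 58.2699], [-0.0003, -0.7412, 0.6712, 308.2029], [0.0, 0.0, 0.0, 1.0]]}
scene {'fovy': 50.1799, 'cx': 318.3882, 'cy': 196.284, 'world_from_camera': [[0.6811, 0.6943, -0.2325, 234.8929], [-0.7322, 0.6466, -0.2139, -222.4879], [0.0018, 0.3159, 0.9488, 1269.7433], [0.0, 0.0, 0.0, 1.0]]}
top {'fovy': 51.0835, 'cx': 313.5181, 'cy': 195.8382, 'world_from_camera': [[-0.0221, 0.997, -0.0743, 448.1577], [-0.9997, -0.0212, 0.0136, 60.1154], [0.012, 0.0745, 0.9971, 1211.5392], [0.0, 0.0, 0.0, 1.0]]}
[[ 0.524 -0.089  0.847]
 [ 0.046  0.996  0.076]
 [-0.85  -0.001  0.526]]
t 13.95 tip [605.6  72.1 204.5] F [-0.6  0.7  0.4] op 0.002
call 9
6.2, 0.3, -1.4, 0.002, 0.004, 0, 0, 0, 0, 0, 0, 0, 0, 0, 8.4, 0, -0.1, 0, 0, 0, 0, 8.4, 0, 0, 0, 0, 0, 0, 8.3, 0, -0.1, 0, 0, 0, 0, 8.4, 0, 0, 0, 0, 0, 0, 8.4, 0, -0.1, 0, 0, 0, 0, 8.4, 0, -0.1, 0, 0, 0, 0, 0, 0, 0, 0, 0, 0, 0
(np.float64(313.9193019940677), np.float64(147.34222073227727))
(np.float64(350.52814251874213), np.float64(173.48698833265652))
(np.float64(324.88090179553075), np.float64(149.45576066119705))
```

View pics/w11.png

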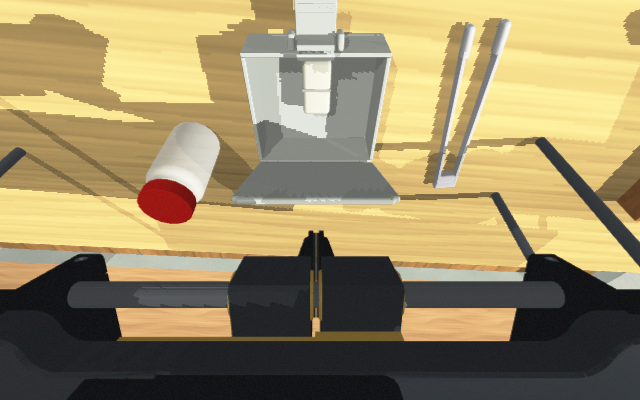

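View pics/s11c.png

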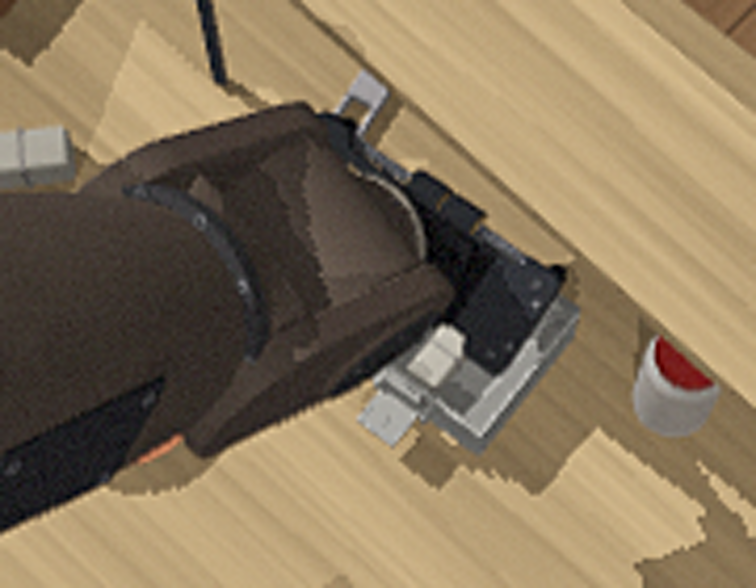

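View pics/t11.png

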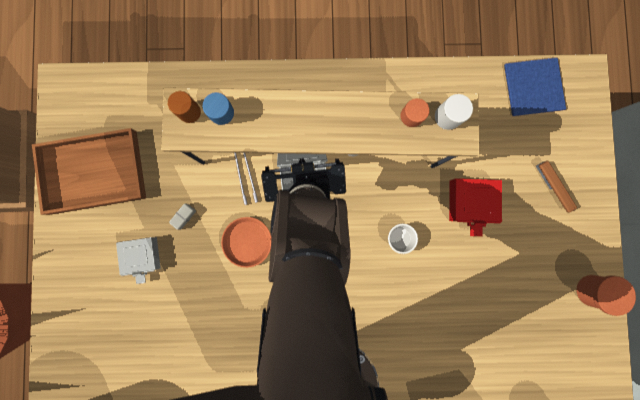

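```bash
python3 - <<'E'
from h import *
for u,v in [(233,201),(399,199)]:
    q=at('w11.png',u,v,158); c,s=np.cos(BY),np.sin(BY); d=q-BO; print(c*d[0]+s*d[1],-s*d[0]+c*d[1])
E
```

```text
6.282549493899123 -63.64675722778404
3.6629400463716664 63.41097749810974
```

>>> jog_arm(deltas=[6.2, 0.3, -0.5, 0.002, 0, 0, 0, 8.4, 0, 0, 0, 0, 0, 0, 8.4, 0, 0, 0, 0, 0, 0, 8.4, 0, 0, 0, 0, 0, 0, 0, 0, 0, 0, 0, 0, 0])

```text
t: 14.58
eef_pos: [523.6, 65.2, 336.6]
tcp_rot: [0.001, 1.019, 0.088]
ft_force: [1.1, 0.2, 0.1]
opening: 0.003
```

```bash
python3 - <<'E'
from h import *
snap('wrist','w12.png')
plan([(bx(27,0,155),.55,BY,0,1,10)],rstep=.1)
E
```

```text
wrist {'fovy': 69.4809, 'cx': 315.653, 'cy': 203.5649, 'world_from_camera': [[-0.0881, -0.671, -0.7362, 467.3255], [0.9961, -0.0586, -0.0657, 60.2977], [0.001, -0.7392, 0.6735, 279.3272], [0.0, 0.0, 0.0, 1.0]]}
t 14.62 tip [622.7  73.9 175.1] F [-0.9  0.3 -1. ] op 0.001
call 4
7.5, 0, -0.5, 0, 0.001, 0, 0, 7.5, 0, -0.5, 0, 0, 0, 0, 7.5, 0, -0.5, 0, 0.001, 0, 0, 0, 0, 0, 0, 0, 0, 0
```

View pics/w12.png

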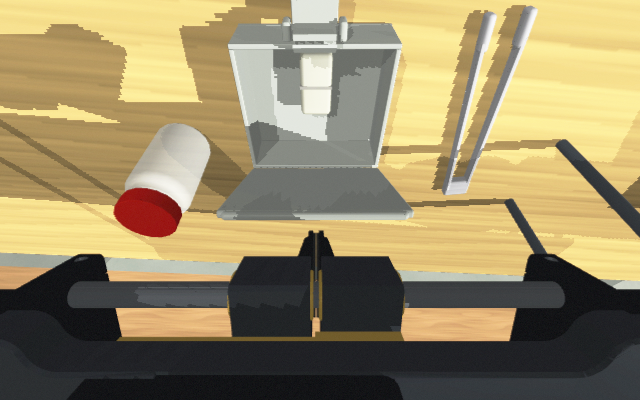

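>>> jog_arm(deltas=[7.5, 0, -0.2, 0, 0, 0, 0, 7.5, 0, -0.2, 0, 0, 0, 0, 5, 0, -0.2, 0, 0, 0, 0, 0, 0, 0, 0, 0, 0, 0])

```text
t: 15.12
eef_pos: [534.1, 66.1, 318.6]
tcp_rot: [0.001, 1.019, 0.088]
ft_force: [-0.2, 0.4, 0.8]
opening: 0.004
```

```bash
cat >> h.py <<'E'
def arc(phi,r,th,extra=0):
    c=np.array([60-r*np.cos(phi)+3*np.sin(phi),51+r*np.sin(phi)+3*np.cos(phi)]); t=c+10*np.array([np.cos(th),np.sin(th)]); return (bx(t[0],0,t[1]+extra),th,BY,0,0,12)
E
python3 - <<'E'
from h import *
snap('wrist','w13.png')
ph=np.linspace(1.1,.35,10)
plan([arc(p,108-(1.1-p)*4,.25+.3*p/1.1) for p in ph],rstep=.1)
E
```

```text
wrist {'fovy': 69.4809, 'cx': 315.653, 'cy': 203.5649, 'world_from_camera': [[-0.0881, -0.6704, -0.7368, 477.8402], [0.9961, -0.0586, -0.0657, 61.2258], [0.0009, -0.7397, 0.6729, 261.256], [0.0, 0.0, 0.0, 1.0]]}
t 15.18 tip [633.3  74.9 157. ] F [ 0.4 -0.3 -0.2] op 0.004
call 10
-0.1, 0, -5.7, 0, 0.002, 0, 0, 0, 0, -4.6, 0, 0.023, 0, 0, 1, 0, -4.6, 0, 0.023, 0, 0, 1.9, 0, -4.5, 0, 0.023, 0, 0, 2.9, 0, -4.2, 0, 0.022, 0, 0, 3.7, 0, -3.9, 0, 0.023, 0, 0, 4.5, 0, -3.4, 0, 0.023, 0, 0, 5.3, 0, -2.9, 0, 0.022, 0, 0, 6, 0, -2.4, 0, 0.023, 0, 0, 6.7, 0, -1.6, 0, 0.023, 0, 0
```

View pics/w13.png

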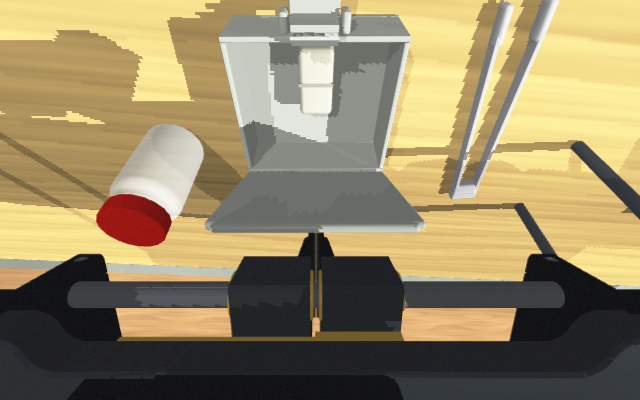

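>>> jog_arm(deltas=[0, 0, -5.7, 0, 0, 0, 0, 0, 0, -4.6, 0, 0.023, 0, 0, 1, 0, -4.6, 0, 0.023, 0, 0, 1.9, 0, -4.5, 0, 0.023, 0, 0, 2.9, 0, -4.2, 0, 0.022, 0, 0])

```text
t: 15.8
eef_pos: [515.0, 64.5, 301.4]
tcp_rot: [0.0, 1.114, 0.087]
ft_force: [0.8, -1.2, 0.8]
opening: 0.007
```

```bash
python3 - <<'E'
from h import *
snap('wrist','w14.png')
ph=np.linspace(.7,.25,7)
print(arc(.75,106.5,.45)[0])
plan([arc(p,108-(1.1-p)*4,.25+.3*p/1.1) for p in ph],rstep=.1)
E
```

```text
wrist {'fovy': 69.4809, 'cx': 315.653, 'cy': 203.5649, 'world_from_camera': [[-0.0879, -0.7377, -0.6694, 453.4823], [0.9961, -0.0648, -0.0595, 59.0927], [0.0005, -0.672, 0.7406, 249.7655], [0.0, 0.0, 0.0, 1.0]]}
[599.1505266   71.80258778 130.13924989]
t 15.85 tip [597.8  71.7 130.1] F [-1.2 -0.7  0.3] op 0.01
call 7
2.7, 0, -1.1, 0, 0.013, 0, 0, 3.9, 0, -3.2, 0, 0.021, 0, 0, 4.5, 0, -2.8, 0, 0.02, 0, 0, 5.2, 0, -2.4, 0, 0.021, 0, 0, 5.7, 0, -1.8, 0, 0.02, 0, 0, 6.2, 0, -1.3, 0, 0.021, 0, 0, 6.6, 0, -0.6, 0, 0.02, 0, 0
```

View pics/w14.png

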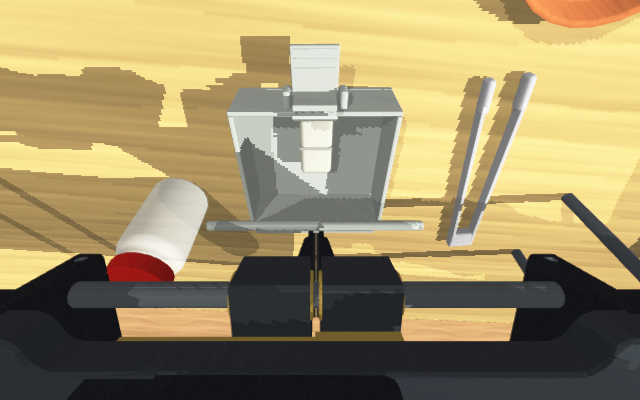

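Lid is following; edge bar at row 226, tip behind it. Continue.

>>> jog_arm(deltas=[2.7, 0, -1.1, 0, 0.013, 0, 0, 3.9, 0, -3.2, 0, 0.021, 0, 0, 4.5, 0, -2.8, 0, 0.02, 0, 0, 5.2, 0, -2.4, 0, 0.021, 0, 0, 5.7, 0, -1.8, 0, 0.02, 0, 0, 6.2, 0, -1.3, 0, 0.021, 0, 0])

```text
t: 16.6
eef_pos: [514.1, 64.4, 267.7]
tcp_rot: [0.0, 1.24, 0.087]
ft_force: [1.0, -0.3, 0.0]
opening: 0.004
```

```bash
python3 - <<'E'
from h import *
snap('wrist','w15.png')
p,R=cur(); t=p+190*R[:,0]; c,s=np.cos(BY),np.sin(BY); d=t-BO; print('rel',c*d[0]+s*d[1],-s*d[0]+c*d[1],t[2])
ph=np.linspace(.22,.1,3)
plan([arc(p,104,.27) for p in ph],rstep=.1)
E
```

```text
wrist {'fovy': 69.4809, 'cx': 315.653, 'cy': 203.5649, 'world_from_camera': [[-0.0879, -0.8159, -0.5715, 446.5462], [0.9961, -0.0717, -0.0509, 58.4901], [0.0006, -0.5737, 0.819, 224.2194], [0.0, 0.0, 0.0, 1.0]]}
rel -30.83714436063574 0.014991384287697418 87.25971587628354
t 16.65 tip [575.3  69.7  87.3] F [-0.7 -0.9 -0.8] op 0.003
call 3
7.8, 0, 8.2, 0, 0.059, 0, 0, 5.5, 0, -2.9, 0, 0, 0, 0, 5.6, 0, -2.6, 0, 0, 0, 0
```

View pics/w15.png

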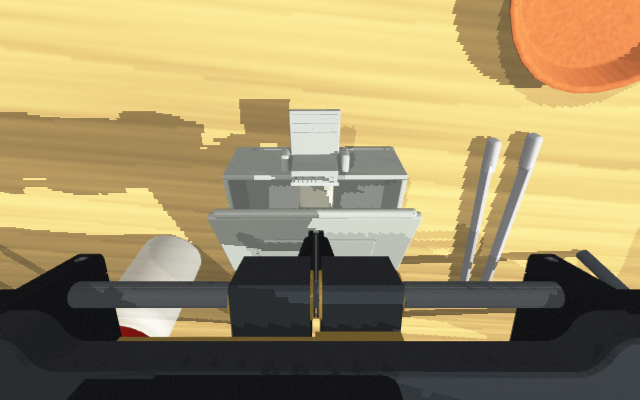

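```bash
python3 - <<'E'
from h import *
plan([(bx(-31,0,66),.25,BY,0,1,8)],rstep=.1)
E
```

```text
t 16.65 tip [575.3  69.7  87.3] F [-0.7 -0.9 -0.8] op 0.003
call 4
6.8, 0, 2.6, 0, 0.026, 0, 0, 6.8, 0, 2.9, 0, 0.026, 0, 0, 6.8, 0, 3, 0, 0.027, 0, 0, 0, 0, 0, 0, 0, 0, 0
```

>>> jog_arm(deltas=[6.8, 0, 2.6, 0, 0.026, 0, 0, 6.8, 0, 2.9, 0, 0.026, 0, 0, 6.8, 0, 3, 0, 0.027, 0, 0, 0, 0, 0, 0, 0, 0, 0])

```text
t: 17.15
eef_pos: [529.4, 65.7, 248.8]
tcp_rot: [0.001, 1.329, 0.088]
ft_force: [-2.7, -1.1, 3.7]
opening: 0.006
```

```bash
python3 - <<'E'
from h import *
snap('wrist','w16.png')
plan([(bx(-31,0,54.5),.25,BY,0,1,3)],rstep=.1)
E
```

```text
wrist {'fovy': 69.4809, 'cx': 315.653, 'cy': 203.5649, 'world_from_camera': [[-0.0879, -0.8632, -0.4972, 458.1736], [0.9961, -0.0758, -0.0445, 59.498], [0.0007, -0.4992, 0.8665, 211.3356], [0.0, 0.0, 0.0, 1.0]]}
t 17.2 tip [574.8  69.7  64.5] F [-1.1 -0.   1.7] op 0.002
call 5
2.4, 0, -0.9, 0, -0.002, 0, 0, 2.5, 0, -0.8, 0, -0.002, 0, 0, 2.4, 0, -0.9, 0, -0.001, 0, 0, 2.4, 0, -0.9, 0, -0.002, 0, 0, 0, 0, 0, 0, 0, 0, 0
```

View pics/w16.png

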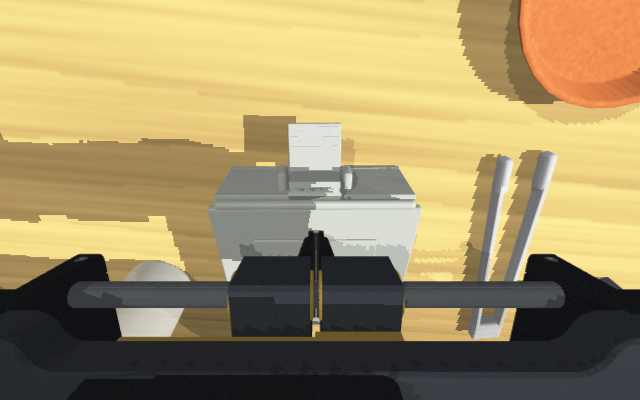

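>>> jog_arm(deltas=[2.4, 0, -0.6, 0, 0, 0, 0, 2.5, 0, -0.6, 0, 0, 0, 0, 2.4, 0, -0.6, 0, 0, 0, 0, 2.4, 0, -0.6, 0, 0, 0, 0, 0, 0, 0, 0, 0, 0, 0])

```text
t: 17.82
eef_pos: [529.4, 65.7, 238.6]
tcp_rot: [0.001, 1.329, 0.088]
ft_force: [-2.4, 0.7, 5.7]
opening: 0.007
```

```bash
python3 - <<'E'
from h import *
snap('wrist','w17.png')
plan([])
E
```

```text
wrist {'fovy': 69.4809, 'cx': 315.653, 'cy': 203.5649, 'world_from_camera': [[-0.088, -0.8631, -0.4973, 458.192], [0.9961, -0.0759, -0.0445, 59.5236], [0.0006, -0.4993, 0.8664, 201.1706], [0.0, 0.0, 0.0, 1.0]]}
t 17.88 tip [574.8  69.7  54.2] F [-1.7 -0.   4.1] op 0.003
```

View pics/w17.png

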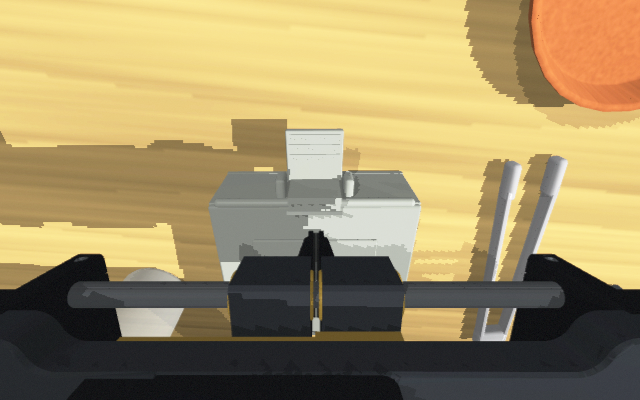

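>>> jog_arm(deltas=[1.5, 0, -0.4, 0, 0, 0, 0, 1.5, 0, -0.4, 0, 0, 0, 0])

```text
t: 18.12
eef_pos: [529.3, 65.7, 236.3]
tcp_rot: [0.0, 1.328, 0.087]
ft_force: [-4.1, -0.2, 12.2]
opening: 0.003
```

```bash
python3 - <<'E'
from h import *
plan([])
E
```

```text
t 18.12 tip [574.9  69.7  51.8] F [-4.1 -0.2 12.2] op 0.003
```

>>> jog_arm(deltas=[1.5, 0, -0.4, 0, 0, 0, 0, 1.0, 0, -0.2, 0, 0, 0, 0])

```text
t: 18.38
eef_pos: [529.1, 65.7, 235.1]
tcp_rot: [-0.0, 1.326, 0.087]
ft_force: [-6.0, -1.9, 15.1]
opening: 0.001
```

```bash
python3 - <<'E'
from h import *
snap('wrist','w18.png')
plan([(bx(-31,0,62),.25,BY,0,0,4),(bx(-35,0,150),.25,BY,0,2,22)])
E
```

```text
wrist {'fovy': 69.4809, 'cx': 315.653, 'cy': 203.5649, 'world_from_camera': [[-0.0882, -0.8619, -0.4993, 457.9769], [0.9961, -0.0761, -0.0446, 59.527], [0.0005, -0.5013, 0.8653, 197.4965], [0.0, 0.0, 0.0, 1.0]]}
t 18.43 tip [575.   69.8  50.8] F [-6.5 -1.2 15.5] op 0.005
call 10
-3.6, 0, 0.6, 0, -0.002, 0, 0, -3.6, 0, 0.6, 0, -0.002, 0, 0, -3.7, -0.1, 0.7, 0, -0.001, 0, 0, -17.2, 0, 3.6, 0, 0, 0, 0, -17.3, 0, 3.5, 0, 0, 0, 0, -17.2, 0, 3.6, 0, 0, 0, 0, -17.3, 0, 3.6, 0, 0, 0, 0, -17.2, 0, 3.6, 0, 0, 0, 0, 0, 0, 0, 0, 0, 0, 0, 0, 0, 0, 0, 0, 0, 0
```

View pics/w18.png

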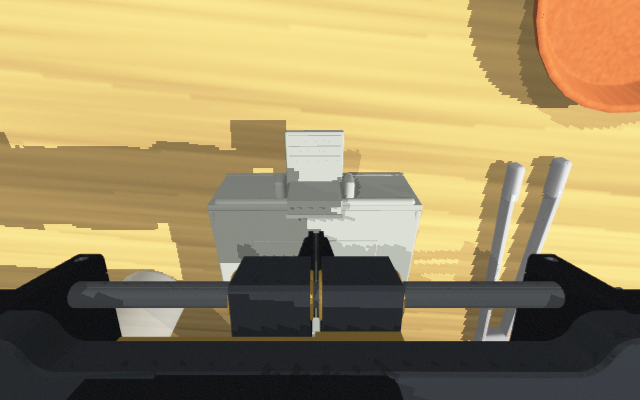

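>>> jog_arm(deltas=[-3.6, 0, 0.7, 0, 0, 0, 0, -3.6, 0, 0.7, 0, 0, 0, 0, -3.7, 0, 0.7, 0, 0, 0, 0, -6, 0, 1.3, 0, 0, 0, 0, 0, 0, 0, 0, 0, 0, 0, 0, 0, 0, 0, 0, 0, 0])

```text
t: 19.18
eef_pos: [528.4, 65.7, 253.4]
tcp_rot: [-0.001, 1.325, 0.087]
ft_force: [0.0, 0.4, 0.4]
opening: 0.001
```

```bash
python3 - <<'E'
from h import *
snap('wrist','w19.png')
p,R=cur();t=p+190*R[:,0]
plan([(bx(-35,0,150),.25,BY,0,0,22),(bx(-160,0,190),.25,BY,0,1,30)])
E
```

```text
wrist {'fovy': 69.4809, 'cx': 315.653, 'cy': 203.5649, 'world_from_camera': [[-0.0882, -0.8614, -0.5002, 457.3396], [0.9961, -0.0761, -0.0446, 59.4552], [0.0004, -0.5021, 0.8648, 215.749], [0.0, 0.0, 0.0, 1.0]]}
t 19.23 tip [574.5  69.7  69.1] F [0.5 0.2 0.4] op 0.004
call 10
-19.8, 0, 3.9, 0, -0.001, 0, 0, -19.8, 0, 3.9, 0, -0.001, 0, 0, -19.8, -0.1, 3.9, 0, -0.001, 0, 0, -19.9, 0, 4, 0, -0.001, 0, 0, -13.9, 0, -22.3, 0, 0, 0, 0, -13.9, 0, -22.2, 0, 0, 0, 0, -14, 0, -22.3, 0, 0, 0, 0, -13.9, 0.1, -22.2, 0, 0, 0, 0, -13.9, 0, -22.3, 0, 0, 0, 0, 0, 0, 0, 0, 0, 0, 0
```

View pics/w19.png

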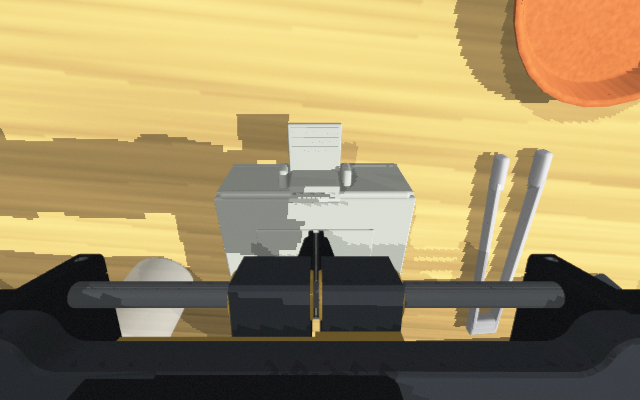

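>>> jog_arm(deltas=[-19.8, 0, 3.9, 0, 0, 0, 0, -19.8, 0, 3.9, 0, 0, 0, 0, -19.8, 0, 3.9, 0, 0, 0, 0, -19.9, 0, 4, 0, 0, 0, 0, -13.9, 0, -22.3, 0, 0, 0, 0, -13.9, 0, -22.2, 0, 0, 0, 0, -14, 0, -22.3, 0, 0, 0, 0, -13.9, 0, -22.2, 0, 0, 0, 0, -13.9, 0, -22.3, 0, 0, 0, 0, 0, 0, 0, 0, 0, 0, 0])

```text
t: 20.48
eef_pos: [396.2, 54.2, 376.8]
tcp_rot: [0.0, 1.328, 0.088]
ft_force: [0.6, -1.4, -0.2]
opening: 0.004
```

```bash
python3 - <<'E'
from h import *
snap('wrist','w20.png'); snap('top','t20.png'); snap('scene','s20.png')
a=cv2.imread('pics/s20.png')[100:240,220:400];b=cv2.imread('pics/t20.png')[130:270,220:360]
cv2.imwrite('pics/c20.png',cv2.resize(np.hstack([a,b]),None,fx=2.5,fy=2.5,interpolation=2))
print(env.state()['t'])
E
```

```text
wrist {'fovy': 69.4809, 'cx': 315.653, 'cy': 203.5649, 'world_from_camera': [[-0.0881, -0.863, -0.4976, 325.0112], [0.9961, -0.076, -0.0445, 47.9322], [0.0006, -0.4995, 0.8663, 339.3345], [0.0, 0.0, 0.0, 1.0]]}
top {'fovy': 51.0835, 'cx': 313.5181, 'cy': 195.8382, 'world_from_camera': [[-0.0221, 0.997, -0.0743, 448.1577], [-0.9997, -0.0212, 0.0136, 60.1154], [0.012, 0.0745, 0.9971, 1211.5392], [0.0, 0.0, 0.0, 1.0]]}
scene {'fovy': 50.1799, 'cx': 318.3882, 'cy': 196.284, 'world_from_camera': [[0.6811, 0.6943, -0.2325, 234.8929], [-0.7322, 0.6466, -0.2139, -222.4879], [0.0018, 0.3159, 0.9488, 1269.7433], [0.0, 0.0, 0.0, 1.0]]}
20.625
```

View pics/w20.png

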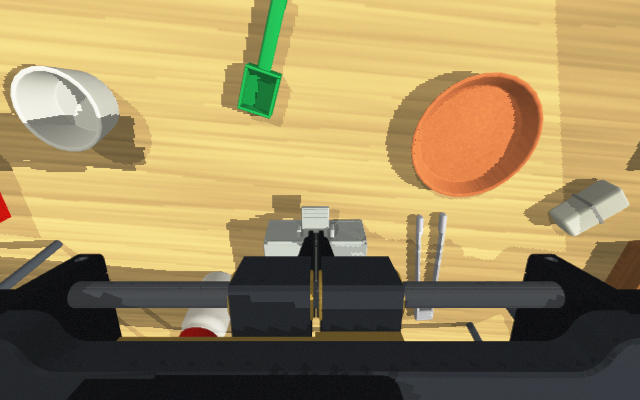

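View pics/c20.png

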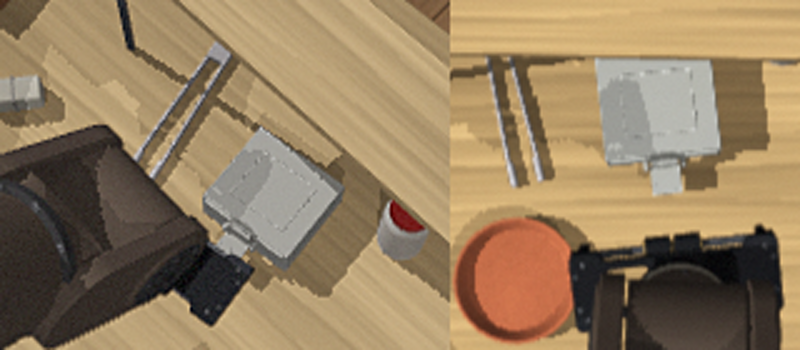

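View pics/t20.png

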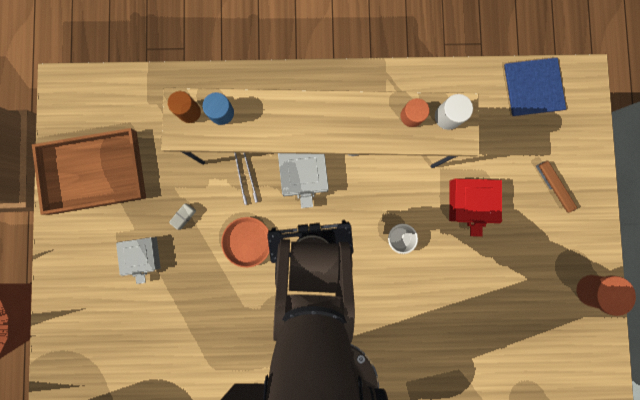

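The lid is shut and still latched with the arm clear of it, and the other things are where they started. Handing in.

```bash
python3 -c "
from cell import env
print(env.job_done(), env.state()['t'])"
```

```text
the job is handed in; nothing more can be done
the job is handed in; nothing more can be done
```

The job is done and handed in at about 20.6 s. I pressed the thumb latch and the lid popped. I then moved the block from the dish and laid it flat in the box. Last, I drew the lid down from behind and pressed it shut (about 15 N at its stop).

**Last checks:** With the fingers backed off to 69 mm height the force read zero and the lid did not follow. About 2 s after I released it, the pictures still showed it level under the latch head. The arm ended clear of everything, and the dish, ramekin, jar, tongs and scoop look unmoved in the pictures.

**What went wrong:** While descending to the block the arm overshot by about 3 mm. The fingertips pressed on the dish floor with about 42 N at the wrist for a moment. This was a finger contact, not the gripper's body, and I backed off at once. The dish showed no visible shift. The block was seen lying flat in the box until the lid covered it; I could not check it after that.

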